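# Slide a sample under the gauge bridge

### The arm

A 6-joint arm with a two-finger parallel gripper is mounted at the origin on a cart in front of the work surface, level with it; the furniture and walls round the work are solid. World frame = base frame: x ahead of the robot, y to its left, z up, the work surface at z = 0. Lengths are in mm, angles in rad, forces in N, time in s.
With the tool pointing down it reaches from about 400 to 925 mm from the base axis. Payload 12.5 kg.
Tool frame: the origin (TCP) lies midway between the tips of the shut fingers; the grasp point (between the pads) lies 19 mm behind it; z points along the fingers, y is the direction in which the jaws open and shut (so a half turn about z gives the same grasp; the last joint's range is limited). The gripper opens to 95 mm and grips with 3 to 60 N. Pads are 20 mm wide; open, the fingers measure 119 mm over their backs; the gripper's body (75 mm by 180 mm) begins 59 mm behind the grasp point.
Start: joints at [1.19, 0.491, 1.559, -0, 1.092, -0.106], TCP at [169.579, 601.573, 214.661] pointing down, gripper open.
Joint ranges: [-3.1, 3.1], [-0.84, 2.19], [0.05, 2.79], [-1.13, 4.28], [0.06, 2.93], [-2.69, 2.69]. Speed limits (rad/s): [2.22, 2.22, 2.79, 3.14, 3.14, 3.14].

### API

Orientations are given as [roll, pitch, yaw] about the fixed x, y, z axes, in that order (R = Rz(yaw) Ry(pitch) Rx(roll)).
In Python, from cell import env gives the robot as it stands.
- The arm moves only by the tool arm_command, never from a script. Its argument "steps" is a list of rows, each an object of numbers: "dx", "dy", "dz": the shift along the tool's x, y, z as a fraction of full scale; "rx", "ry", "rz": the turn, a rotation vector about the tool's x, y, z as a fraction of full scale; "claw": the gripper command: -1 is fully open, 1 is shut, values between are in proportion. In form: [{"dx": .., "dy": .., "dz": .., "rx": .., "ry": .., "rz": .., "claw": ..}, ...]. A call has 1 to 10 rows; each row shifts and turns the pose as measured when the row begins, along the tool's axes as they then stand; what a row does not reach is not made up. Full scale, the value 1, is 0.8 m for a shift and 90 degrees for a turn. A row lasts 1/8 s, in which the tool goes at most 62.5 mm and 10.7 degrees, less where a joint would pass 70% of its speed; a pose out of reach is approached as far as the arm can. A call with a number of a shift or a turn outside -1 to 1 is refused whole. A call with a gripper value outside its range is refused whole. The fingers move at their own pace and stop on an object; the grip force is fixed at half the most. Time passes only in rows, so rows that do not move let the fingers close. It gives the time, the measured TCP pose, the force and the opening at its end, in the units of the state.
- env.state(): the state, without advancing time (a new reading comes with each control period).
- env.read_camera(name): name is "scene" or "side" or "wrist"; returns (picture, depth): 420x560x3 uint8, red, green, blue; 420x560 float32, mm along the optical axis (not along the pixel's ray), 0 where there is no reading.
- env.get_calibration(name): a dict with "vfov" (degrees; the focal length in pixels is half the picture's height over the tangent of half this angle, whatever the lens; pixels are square), "cx", "cy" (the principal point, pixels), "xyz" and "attitude" of the camera in the world. Camera axes: x right, y up, looking along -z (the intrinsics and any distortion apply to the point x, -y, -z); pixel columns grow to the right and rows downward; lengths in mm; the calibration is good to about 2 mm. A picture is of the moment at which its call begins: read the wrist's pose just before it. get_calibration takes no time and is no camera call; for the wrist camera it gives the pose at the moment of the call.
- env.job_done(): hands the job in, once; it reports no verdict.
The state is a dict: "t": time; "joints": joint angles; "qvel": joint speeds; "tau": joint torques, N m; "eef_pos": TCP position; "tcp_rot": TCP orientation; "ft_force": force on the tool from outside, world axes, zero at the start; "moment": the same for the moment, N m; "opening": opening from 0.0 (shut) to 1.0 (fully open).
Only numpy, scipy, OpenCV 4.12 (cv2) and the standard library are available. Lean on these libraries where they do the work, as an engineer would, in place of code of your own. Each camera call takes 0.05 s, during which the arm holds its last target.

### The job

Push the flat metal plate with the white sample puck standing on it along the worktop and under the low bridge of the dial gauge, until its leading end rests squarely and gently against the stop bar and the puck is under the gauge tip. Only push the plate at its edges with the fingers: do not lift or tip it, do not touch the puck or let it slip from its place on the plate, do not knock the bridge, and leave the other things where they are.

Things in the scene. Friction and masses are not known exactly. Their poses are not given: they have to be found in the camera images.
- carrier_plate: loose flat aluminium plate, 120 mm (its x) by 90 mm (its y), 14 mm thick, 0.3 to 0.55 kg, flat on the worktop before the bridge's mouth, 0 to 55 mm off the bridge's middle line on the robot's side, turned up to 0.25 rad; too wide to grip. Origin: centre of its underside; +x is the leading end (nearer the bridge, the puck stands there), -x the tail end (two small dark dots on top)
- top_puck: round white sample puck, 52 mm across, 20 mm high, standing loose on the plate, its centre 30 mm from the plate's centre toward the leading end; held by friction only. Origin at the centre of its underside; its top is 34 mm above the worktop
- gauge_bridge: low steel measuring bridge fixed to the worktop. Origin on the worktop, mid-bridge, under the gauge; +x is the way through (entered from -x, leading roughly to the robot's left, world +y, up to 0.2 rad off), +y roughly back to the robot. Legs and feet leave y = -56 to +56 mm open, outer width 152 mm; feet x = -24 to +48 mm; beam x = -17 to +17 mm, its underside 39 mm above the worktop
- stop_face (a point): middle of the face of the fixed stop bar (14 mm high, between the feet at the far end): 30 mm beyond the gauge tip along the bridge's +x, 7 mm above the worktop. With the plate against it, the plate's centre is 30 mm before the bridge's origin, the puck under the tip, and the plate's tail end 90 mm before the origin, in the open
- gauge_tip (a point): lower end of the dial gauge's spindle, fixed, 37.5 mm above the worktop on the bridge's middle line. The gauge stands on the beam and rises to 141 mm; its clock is 48 mm across, at x = -11 to +9 mm of the bridge
- microscope_a: fixed obstacle: black compound microscope, about 0.35 m high, between the robot and the bridge, a little to the left; stands within x 0.29 to 0.50, y -0.14 to 0.03 m of the world
- microscope_b: fixed obstacle: a second black microscope, about 0.32 m high, left of the bridge; within x 0.42 to 0.57, y -0.05 to 0.20 m of the world. A wash bottle 0.25 m high stands left of it at about x 0.39, y 0.20
- stereo_microscope: fixed obstacle: grey stereo microscope, about 0.39 m high, right of the work; within x 0.31 to 0.68, y -0.71 to -0.41 m of the world
- weight_a: bystander: turned steel weight, 42 mm across and 24 mm high, loose, behind the bridge; origin at the centre of its underside
- weight_b: bystander: turned steel weight, 42 mm across and 24 mm high, loose, on the far side of the way to the bridge; origin at the centre of its underside
- spare_puck: bystander: white round sample puck, 52 mm across and 20 mm high, loose on the worktop nearer the robot; origin at the centre of its underside
- vial: bystander: glass vial with black cap, 23 mm across and 53 mm high, loose, beyond the bridge; origin at the centre of its underside
- tweezers: bystander: steel tweezers 128 mm long, 9 mm high, loose, lying near the front edge; origin at the centre of the underside, y along their length
- lamp_tube: bystander: grey lamp tube, 95 mm long, 43 mm thick, loose, lying at the front right; origin at the centre of its underside, y along its length
Not all that is in view belongs to the job. Leave any orange look-alike of the top_puck alone.

How it is judged:
By the outcome, as a careful person would: the job done as asked, in the order asked, and still so for the second after the job is handed in, with the robot touching nothing.
It also fails if it takes over 54 s, if anything falls off the work surface, if the arm or the gripper's body presses on something with over 40 N, if the wrist force passes 120 N, or if a joint passes its speed limit or range.

## Working session

There is one attempt and no reset: what is moved stays moved. The work goes in short steps, Python scripts to look and compute and a tool call to move; the robot and the scene stay as the last step left them, time stands still between calls to the robot, and variables do not carry over. Pictures are saved under pics/ and viewed, and the job is handed in when it is done.

Besides the shell and the picture viewer there is one more tool, called after "Call:" as name(argument=value, ...), one argument or row to a line, values as JSON. arm_command: Moves the arm, as the interface text tells. Its arguments: {"type":"object","properties":{"steps":{"type":"array","items":{"type":"object","properties":{"dx":{"type":"number"},"dy":{"type":"number"},"dz":{"type":"number"},"rx":{"type":"number"},"ry":{"type":"number"},"rz":{"type":"number"},"claw":{"type":"number"}}}}},"required":["steps"]}

```bash
ls; mkdir -p pics
cat > h.py <<'E'
import numpy as np, cv2, json
from cell import env
from scipy.spatial.transform import Rotation as R
def snap(n,tag):
    c=env.get_calibration(n); im,d=env.read_camera(n)
    cv2.imwrite(f'pics/{tag}.png',im[:,:,::-1]); np.savez(f'{tag}.npz',im=im,d=d,cal=json.dumps({k:(np.asarray(v).tolist() if not isinstance(v,str) else v) for k,v in c.items()}))
    return im,d,c
def load(tag):
    z=np.load(f'{tag}.npz'); return z['im'],z['d'],json.loads(str(z['cal']))
E
python3 - <<'E'
from h import *
print(env.state())
for n in ['scene','side','wrist']:
    im,d,c=snap(n,n+'0'); print(n,c)
E
```

```text
pics
{'t': 0.0, 'joints': array([ 1.19037157e+00,  4.91547045e-01,  1.55944641e+00, -9.14308119e-06,
        1.09170291e+00, -1.05595406e-01]), 'qvel': array([ 7.97507632e-04, -7.08122685e-04,  1.10006064e-04,  4.73189436e-04,
        5.03299963e-05,  2.80752630e-04]), 'tau': array([-2.12748942e-03, -6.12645507e+01, -2.58165282e+01,  6.91944198e-02,
        4.84308321e-02, -1.26121913e-04]), 'eef_pos': array([169.50066064, 601.32343317, 214.07057044]), 'tcp_rot': array([-3.14049423e+00, -1.08267458e-04,  2.86676747e+00]), 'ft_force': array([ 0.24598173, -0.09435694, -0.0472794 ]), 'moment': array([ 0.02010603, -0.06031822, -0.0086048 ]), 'opening': 0.9970065517056662}
scene {'vfov': 43.680550772194934, 'cx': 276.66746527483474, 'cy': 205.14749038770023, 'xyz': array([-351.81982475, -866.24862361,  603.12822304]), 'attitude': array([ 1.12609814, -0.01451138, -0.94113577])}
side {'vfov': 44.09294866924152, 'cx': 277.5787713511871, 'cy': 206.90537116441783, 'xyz': array([ 853.95870302,  459.96710257, 1290.27355929]), 'attitude': array([0.54847932, 0.00667983, 2.67494178])}
wrist {'vfov': 63.90218349001278, 'cx': 273.45879490825104, 'cy': 206.8536174568696, 'xyz': array([ 90.08757774, 623.97535275, 384.25463068]), 'attitude': array([-2.93200175e-01,  2.07605388e-04,  1.29568342e+00])}
```

View pics/scene0.png

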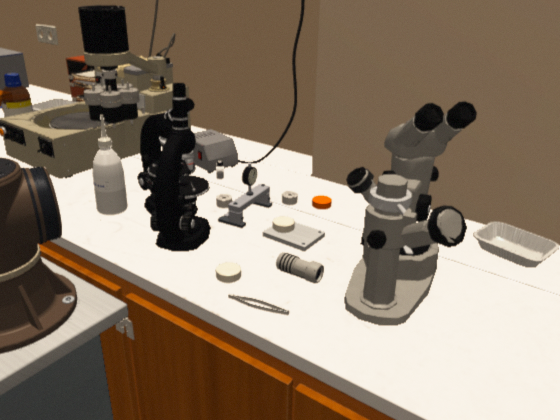

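View pics/side0.png

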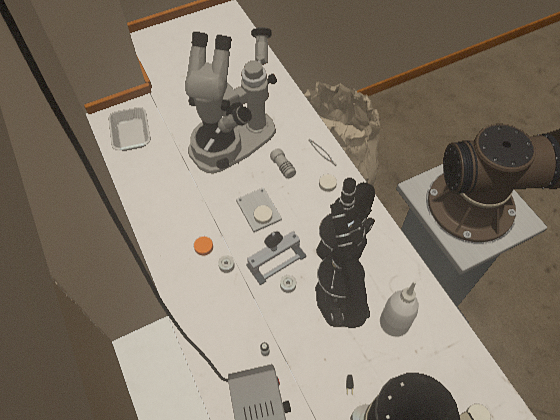

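View pics/wrist0.png

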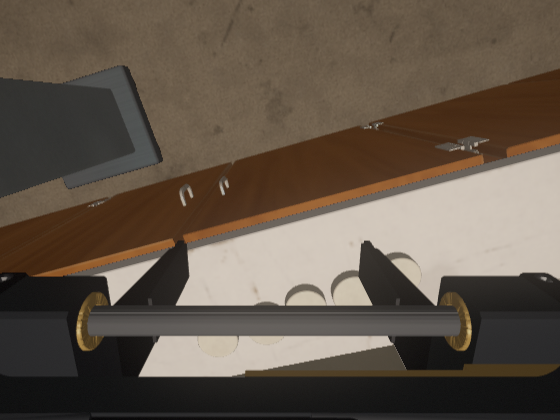

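```bash
cat >> h.py <<'E'
def cam(c):
    f=210/np.tan(np.radians(c['vfov'])/2)
    return f,R.from_euler('xyz',c['attitude']).as_matrix(),np.array(c['xyz'])
def ray(c,u,v):
    f,M,p=cam(c); return p,M@np.array([(u-c['cx'])/f,-(v-c['cy'])/f,-1.])
def onz(c,u,v,z):
    p,r=ray(c,u,v); return p+r*(z-p[2])/r[2]
def proj(c,P):
    f,M,p=cam(c); q=M.T@(np.asarray(P,float)-p); return c['cx']+f*q[0]/-q[2], c['cy']-f*q[1]/-q[2]
def cloud(d,c):
    f,M,p=cam(c); v,u=np.mgrid[:420,:560]
    return p+(np.stack([(u-c['cx'])/f,-(v-c['cy'])/f,-np.ones_like(u,float)],-1)*d[...,None])@M.T
def crop(tag,x0,y0,w,h,s,out):
    im=load(tag)[0][y0:y0+h,x0:x0+w,::-1]
    im=cv2.resize(im,None,fx=s,fy=s,interpolation=cv2.INTER_CUBIC)
    for x in range((x0+9)//10*10,x0+w,10):
        cv2.line(im,(int((x-x0+.5)*s),0),(int((x-x0+.5)*s),5),(0,0,255),1)
        if x%20==0: cv2.putText(im,str(x),(int((x-x0+.5)*s),16),0,.4,(0,0,255),1)
    for y in range((y0+9)//10*10,y0+h,10):
        cv2.line(im,(0,int((y-y0+.5)*s)),(5,int((y-y0+.5)*s)),(0,0,255),1); cv2.putText(im,str(y),(6,int((y-y0+.5)*s)),0,.4,(0,0,255),1)
    cv2.imwrite(f'pics/{out}.png',im)
E
python3 - <<'E'
from h import *
crop('side0',180,170,150,130,5,'s1'); crop('scene0',200,150,150,110,5,'c1')
for t in ['side0','scene0']:
    im,d,c=load(t); P=cloud(d,c)
    for n,(u,v) in dict(side0=dict(puck=(263,213),table=(225,215),plate=(250,205),table2=(150,215)),scene0=dict(puck=(283,223),plate=(300,234),table=(330,260)))[t].items(): print(t,n,P[v,u].round(1))
E
```

```text
side0 puck [ 560.6 -232.8   29. ]
side0 table [ 655.  -291.5    1.7]
side0 plate [ 578.5 -283.4   12. ]
side0 table2 [ 848.4 -389.1    2.8]
scene0 puck [ 551.2 -237.1   32.3]
scene0 plate [ 559.2 -280.8   13.8]
scene0 table [ 522.7 -385.3   -0.8]
```

View pics/s1.png

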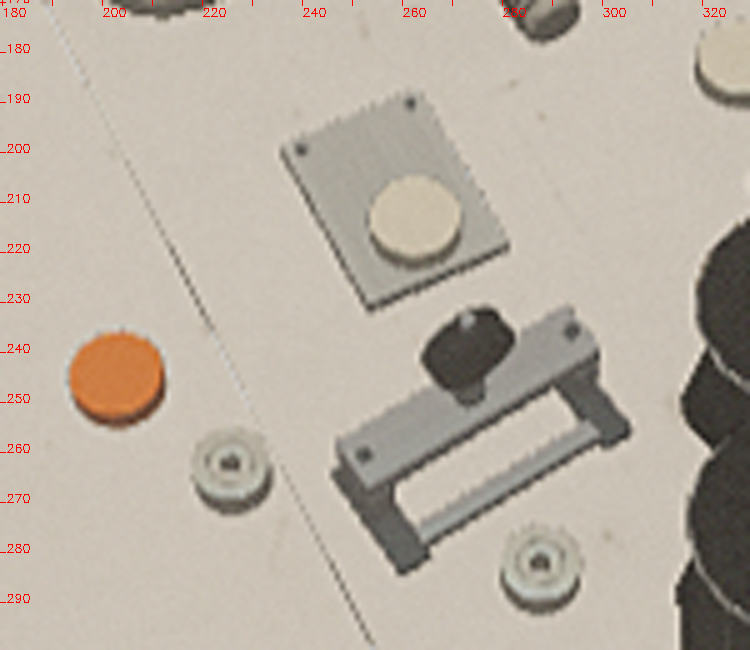

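View pics/c1.png

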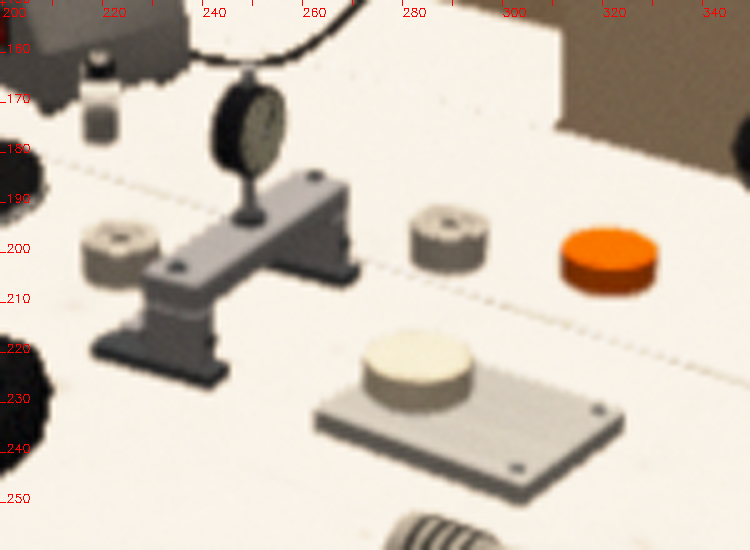

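```bash
cat > fit.py <<'E'
from h import *
from scipy.optimize import least_squares
S=load('side0')[2]; C=load('scene0')[2]
s=lambda X,Y:(X/5+180-.5,Y/5+170-.5); c=lambda X,Y:(X/5+200-.5,Y/5+150-.5)
for n,cal,pts in [('side',S,[s(282,152),s(418,92),s(508,243),s(371,303)]),('scene',C,[c(315,415),c(524,490),c(624,418)])]:
    for p in pts: print(n,'plate',onz(cal,*p,14).round(1))
print('puck top side',onz(S,*s(415,217),34).round(1),'scene',onz(C,*c(418,357),34).round(1))
for z in (50,55,60,65):
  print(z,[onz(S,*s(*p),z)[:2].round(0) for p in [(340,438),(572,307),(600,350),(370,488)]],[onz(C,*c(*p),z)[:2].round(0) for p in [(145,268),(310,172),(347,186),(212,286)]])
print('feet tips side z8',[onz(S,*s(*p),8)[:2].round(0) for p in [(405,570),(630,430)]])
print('screws', [[onz(S,*s(*p),z)[:2].round(0) for p in [(364,454),(572,331)]]+[onz(C,*c(*p),z)[:2].round(0) for p in [(177,267),(315,176)]] for z in (50,55,60,65)])
im,d,cc=load('side0');P=cloud(d,cc)
for (X,Y) in [(364,470),(500,390),(590,350),(300,180),(350,130),(480,240),(150,200)]:
    u,v=s(X,Y); print((X,Y),P[int(round(v)),int(round(u))].round(1))
E
python3 fit.py
```

```text
side plate [ 608.1 -316.7   14. ]
side plate [ 519.2 -318.4   14. ]
side plate [ 518.6 -202.4   14. ]
side plate [ 604.8 -202.6   14. ]
scene plate [ 511.1 -206.9   14. ]
scene plate [ 512.4 -323.7   14. ]
scene plate [ 597.6 -324.    14. ]
puck top side [ 562.9 -230.9   34. ] scene [ 557.5 -232.9   34. ]
50 [array([ 661., -118.]), array([ 515., -132.]), array([ 514., -102.]), array([660., -84.])] [array([528., -88.]), array([673., -79.]), array([ 670., -106.]), array([ 532., -127.])]
55 [array([ 662., -115.]), array([ 517., -130.]), array([515., -99.]), array([660., -82.])] [array([520., -95.]), array([664., -86.]), array([ 661., -113.]), array([ 524., -134.])]
60 [array([ 663., -113.]), array([ 518., -127.]), array([517., -97.]), array([661., -80.])] [array([ 512., -102.]), array([655., -93.]), array([ 652., -120.]), array([ 516., -141.])]
65 [array([ 664., -111.]), array([ 519., -125.]), array([518., -95.]), array([662., -78.])] [array([ 504., -109.]), array([ 645., -100.]), array([ 643., -127.]), array([ 508., -147.])]
feet tips side z8 [array([657., -51.]), array([511., -70.])]
screws [[array([ 654., -103.]), array([ 522., -119.]), array([ 538., -100.]), array([671., -84.])], [array([ 655., -101.]), array([ 523., -116.]), array([ 530., -107.]), array([661., -92.])], [array([656., -99.]), array([ 525., -114.]), array([ 522., -114.]), array([652., -99.])], [array([657., -97.]), array([ 526., -112.]), array([ 514., -121.]), array([ 643., -106.])]]
(364, 470) [660.3 -91.3  56.1]
(500, 390) [574.9 -97.9  60.5]
(590, 350) [ 519.  -101.2   52.3]
(300, 180) [ 605.2 -294.9    9.5]
(350, 130) [ 566.6 -308.    17.8]
(480, 240) [ 530.8 -210.6   11.6]
(150, 200) [ 6.868e+02 -3.279e+02 -3.000e-01]
```

```bash
cat >> h.py <<'E'
def plan(wps,pos=None,yaw=None,step=56,show=True):
    """wps: list of (x,y,z,yaw[,step]); assumes tool down; prints rows"""
    st=env.state()
    pos=np.array(st['eef_pos'] if pos is None else pos,float)
    yaw=st['tcp_rot'][2] if yaw is None else yaw
    rows=[]
    for w in wps:
        t=np.array(w[:3],float); sp=w[4] if len(w)>4 else step
        dy=(w[3]-yaw+np.pi)%(2*np.pi)-np.pi
        n=max(1,int(np.ceil(max(np.linalg.norm(t-pos)/sp,abs(dy)/.17)-1e-6)))
        for i in range(n):
            dw=(t-pos)/(n-i); da=((w[3]-yaw+np.pi)%(2*np.pi)-np.pi)/(n-i)
            M=R.from_euler('xyz',[np.pi,0,yaw]).as_matrix()
            d=M.T@dw/800
            rows.append(dict(dx=round(d[0],4),dy=round(d[1],4),dz=round(d[2],4),rz=round(-da/(np.pi/2),4)))
            pos=pos+dw; yaw+=da
    for i,r in enumerate(rows): print(i,r)
E
python3 - <<'E'
from h import *
plan([(170,601,430,2.867),(500,300,430,2.2),(565,-273,430,1.67),(565,-273,260,1.67)])
E
```

```text
0 {'dx': np.float64(-0.0002), 'dy': np.float64(-0.0001), 'dz': np.float64(-0.0674), 'rz': np.float64(-0.0)}
1 {'dx': np.float64(-0.0002), 'dy': np.float64(-0.0001), 'dz': np.float64(-0.0674), 'rz': np.float64(-0.0)}
2 {'dx': np.float64(-0.0002), 'dy': np.float64(-0.0001), 'dz': np.float64(-0.0674), 'rz': np.float64(-0.0)}
3 {'dx': np.float64(-0.0002), 'dy': np.float64(-0.0001), 'dz': np.float64(-0.0674), 'rz': np.float64(-0.0)}
4 {'dx': np.float64(-0.0624), 'dy': np.float64(-0.0313), 'dz': np.float64(-0.0), 'rz': np.float64(0.0531)}
5 {'dx': np.float64(-0.0648), 'dy': np.float64(-0.026), 'dz': np.float64(-0.0), 'rz': np.float64(0.0531)}
6 {'dx': np.float64(-0.0667), 'dy': np.float64(-0.0205), 'dz': np.float64(-0.0), 'rz': np.float64(0.0531)}
7 {'dx': np.float64(-0.0682), 'dy': np.float64(-0.0149), 'dz': np.float64(-0.0), 'rz': np.float64(0.0531)}
8 {'dx': np.float64(-0.0692), 'dy': np.float64(-0.0091), 'dz': np.float64(-0.0), 'rz': np.float64(0.0531)}
9 {'dx': np.float64(-0.0697), 'dy': np.float64(-0.0033), 'dz': np.float64(-0.0), 'rz': np.float64(0.0531)}
10 {'dx': np.float64(-0.069
[... 1074 characters left out ...]
5), 'dy': np.float64(-0.0085), 'dz': np.float64(-0.0), 'rz': np.float64(0.0307)}
21 {'dx': np.float64(-0.0653), 'dy': np.float64(-0.0054), 'dz': np.float64(-0.0), 'rz': np.float64(0.0307)}
22 {'dx': np.float64(-0.0655), 'dy': np.float64(-0.0023), 'dz': np.float64(-0.0), 'rz': np.float64(0.0307)}
23 {'dx': np.float64(0.0), 'dy': np.float64(-0.0), 'dz': np.float64(0.0531), 'rz': np.float64(-0.0)}
24 {'dx': np.float64(0.0), 'dy': np.float64(-0.0), 'dz': np.float64(0.0531), 'rz': np.float64(-0.0)}
25 {'dx': np.float64(0.0), 'dy': np.float64(-0.0), 'dz': np.float64(0.0531), 'rz': np.float64(-0.0)}
26 {'dx': np.float64(0.0), 'dy': np.float64(-0.0), 'dz': np.float64(0.0531), 'rz': np.float64(-0.0)}
```

Call:
arm_command(
  steps=[
    {"dz": -0.067, "claw": -0.25},
    {"dz": -0.067, "claw": -0.25},
    {"dz": -0.067, "claw": -0.25},
    {"dz": -0.067, "claw": -0.25},
    {"dx": -0.0624, "dy": -0.0313, "rz": 0.053, "claw": -0.25},
    {"dx": -0.0648, "dy": -0.026, "rz": 0.053, "claw": -0.25},
    {"dx": -0.0667, "dy": -0.0205, "rz": 0.053, "claw": -0.25},
    {"dx": -0.068, "dy": -0.015, "rz": 0.053, "claw": -0.25},
    {"dx": -0.069, "dy": -0.009, "rz": 0.053, "claw": -0.25},
  ],
)

```text
$.steps[0]: bad value
```

Call:
arm_command(
  steps=[
    {"dx": 0, "dy": 0, "dz": -0.067, "rx": 0, "ry": 0, "rz": 0, "claw": -0.25},
  ],
)

```text
t: 0.28
eef_pos: [169.1, 600.2, 264.8]
tcp_rot: [-3.133, -0.001, 2.867]
ft_force: [0.2, 1.3, 1.0]
opening: 0.939
```

Call:
arm_command(
  steps=[
    {"dx": 0, "dy": 0, "dz": -0.067, "rx": 0, "ry": 0, "rz": 0, "claw": -0.25},
    {"dx": 0, "dy": 0, "dz": -0.067, "rx": 0, "ry": 0, "rz": 0, "claw": -0.25},
    {"dx": 0, "dy": 0, "dz": -0.067, "rx": 0, "ry": 0, "rz": 0, "claw": -0.25},
    {"dx": -0.0624, "dy": -0.0313, "dz": 0, "rx": 0, "ry": 0, "rz": 0.053, "claw": -0.25},
    {"dx": -0.0648, "dy": -0.026, "dz": 0, "rx": 0, "ry": 0, "rz": 0.053, "claw": -0.25},
    {"dx": -0.0667, "dy": -0.0205, "dz": 0, "rx": 0, "ry": 0, "rz": 0.053, "claw": -0.25},
    {"dx": -0.068, "dy": -0.015, "dz": 0, "rx": 0, "ry": 0, "rz": 0.053, "claw": -0.25},
    {"dx": -0.069, "dy": -0.009, "dz": 0, "rx": 0, "ry": 0, "rz": 0.053, "claw": -0.25},
  ],
)

```text
t: 1.27
eef_pos: [377.8, 409.2, 433.5]
tcp_rot: [-3.136, 0.002, 2.444]
ft_force: [0.7, 1.3, -0.3]
opening: 0.622
```

```bash
sed -i 's/dict(dx=round(d\[0\],4),dy=round(d\[1\],4),dz=round(d\[2\],4),rz=round(-da\/(np.pi\/2),4))/[float(round(q,4)) for q in (*d,-da\/(np.pi\/2))]/' h.py
python3 - <<'E'
from h import *
s=env.state();print(s['t'],s['eef_pos'],s['tcp_rot'],s['opening'],s['joints'])
plan([(500,300,440,2.2),(565,-273,430,1.67),(565,-273,260,1.67)])
E
```

```text
1.275 [377.84517502 409.24321879 433.50398671] [-3.13643529e+00  1.99584154e-03  2.44412847e+00] 0.6218313269715748 [ 0.70806247  0.25068366  1.3608254  -0.00281892  1.53484249 -0.16515649]
0 [-0.0682, -0.0022, -0.0027, 0.0518]
1 [-0.0682, 0.0034, -0.0027, 0.0518]
2 [-0.0677, 0.0089, -0.0027, 0.0518]
3 [-0.057, -0.0323, 0.0011, 0.0307]
4 [-0.0585, -0.0296, 0.0011, 0.0307]
5 [-0.0598, -0.0267, 0.0011, 0.0307]
6 [-0.0611, -0.0238, 0.0011, 0.0307]
7 [-0.0621, -0.0208, 0.0011, 0.0307]
8 [-0.0631, -0.0178, 0.0011, 0.0307]
9 [-0.0638, -0.0148, 0.0011, 0.0307]
10 [-0.0645, -0.0117, 0.0011, 0.0307]
11 [-0.065, -0.0085, 0.0011, 0.0307]
12 [-0.0653, -0.0054, 0.0011, 0.0307]
13 [-0.0655, -0.0023, 0.0011, 0.0307]
14 [0.0, -0.0, 0.0531, -0.0]
15 [0.0, -0.0, 0.0531, -0.0]
16 [0.0, -0.0, 0.0531, -0.0]
17 [0.0, -0.0, 0.0531, -0.0]
```

Call:
arm_command(
  steps=[
    {"dx": -0.068, "dy": -0.002, "dz": -0.003, "rx": 0, "ry": 0, "rz": 0.052, "claw": -0.25},
    {"dx": -0.068, "dy": 0.003, "dz": -0.003, "rx": 0, "ry": 0, "rz": 0.052, "claw": -0.25},
    {"dx": -0.068, "dy": 0.009, "dz": -0.003, "rx": 0, "ry": 0, "rz": 0.052, "claw": -0.25},
    {"dx": -0.057, "dy": -0.032, "dz": 0, "rx": 0, "ry": 0, "rz": 0.031, "claw": -0.25},
    {"dx": -0.0585, "dy": -0.03, "dz": 0, "rx": 0, "ry": 0, "rz": 0.031, "claw": -0.25},
    {"dx": -0.06, "dy": -0.027, "dz": 0, "rx": 0, "ry": 0, "rz": 0.031, "claw": -0.25},
    {"dx": -0.061, "dy": -0.024, "dz": 0, "rx": 0, "ry": 0, "rz": 0.031, "claw": -0.25},
  ],
)

```text
t: 2.15
eef_pos: [525.4, 79.6, 439.5]
tcp_rot: [-3.133, 0.004, 1.988]
ft_force: [0.6, 0.5, 0.1]
opening: 0.627
```

Run:
```python
from h import *
s=env.state();print(s['t'],s['eef_pos'],s['tcp_rot'],s['opening'],s['joints'])
plan([(565,-273,430,1.67),(565,-273,270,1.67)])
```

```text
2.15 [525.38120504  79.58354567 439.53408885] [-3.13313006  0.0035385   1.98822591] 0.6268840341315399 [ 0.02933596  0.20652256  1.40461771 -0.0064814   1.53694743 -0.38783827]
0 [-0.0604, -0.0191, 0.0017, 0.0289]
1 [-0.0612, -0.0163, 0.0017, 0.0289]
2 [-0.0619, -0.0135, 0.0017, 0.0289]
3 [-0.0625, -0.0107, 0.0017, 0.0289]
4 [-0.0629, -0.0078, 0.0017, 0.0289]
5 [-0.0632, -0.005, 0.0017, 0.0289]
6 [-0.0633, -0.0021, 0.0017, 0.0289]
7 [0.0, -0.0, 0.0667, -0.0]
8 [0.0, -0.0, 0.0667, -0.0]
9 [0.0, -0.0, 0.0667, -0.0]
```

Call:
arm_command(
  steps=[
    {"dx": -0.0604, "dy": -0.019, "dz": 0.001, "rx": 0, "ry": 0, "rz": 0.029, "claw": -0.25},
    {"dx": -0.061, "dy": -0.0163, "dz": 0.001, "rx": 0, "ry": 0, "rz": 0.029, "claw": -0.25},
    {"dx": -0.062, "dy": -0.0135, "dz": 0.001, "rx": 0, "ry": 0, "rz": 0.029, "claw": -0.25},
    {"dx": -0.0625, "dy": -0.0107, "dz": 0.001, "rx": 0, "ry": 0, "rz": 0.029, "claw": -0.25},
    {"dx": -0.063, "dy": -0.008, "dz": 0.001, "rx": 0, "ry": 0, "rz": 0.029, "claw": -0.25},
    {"dx": -0.063, "dy": -0.005, "dz": 0.001, "rx": 0, "ry": 0, "rz": 0.029, "claw": -0.25},
    {"dx": -0.063, "dy": -0.002, "dz": 0.001, "rx": 0, "ry": 0, "rz": 0.029, "claw": -0.25},
    {"dx": 0, "dy": 0, "dz": 0.06, "rx": 0, "ry": 0, "rz": 0, "claw": -0.25},
    {"dx": 0, "dy": 0, "dz": 0.06, "rx": 0, "ry": 0, "rz": 0, "claw": -0.25},
    {"dx": 0, "dy": 0, "dz": 0, "rx": 0, "ry": 0, "rz": 0, "claw": -0.25},
  ],
)

```text
t: 3.4
eef_pos: [560.7, -289.9, 335.0]
tcp_rot: [-3.132, 0.004, 1.652]
ft_force: [1.2, -0.1, 0.0]
opening: 0.623
```

Run:
```python
from h import *
s=env.state();print(s['t'],s['eef_pos'],s['tcp_rot'],s['opening'],s['joints'])
for n in ['wrist','scene','side']: snap(n,n+'1')
```

```text
3.4 [ 560.65426322 -289.91434661  335.04585673] [-3.1318787  0.0042438  1.6522711] 0.6227137461105714 [-0.57780386  0.41411014  1.36458465 -0.00949927  1.36798573 -0.65732097]
```

View pics/wrist1.png

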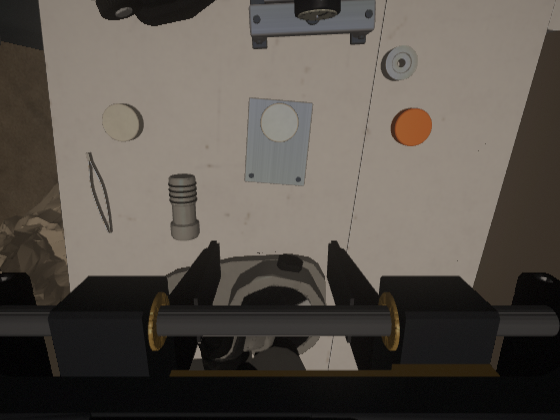

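View pics/scene1.png

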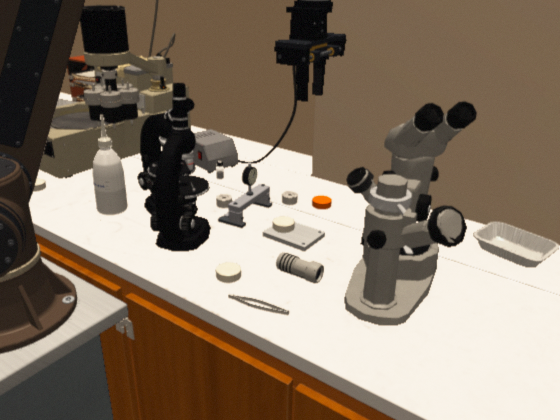

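View pics/side1.png

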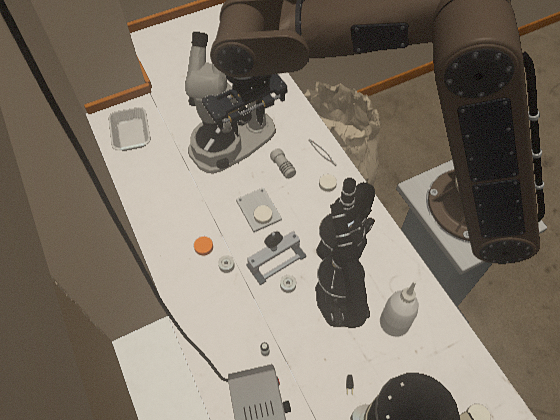

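Run:
```python
from h import *
crop('wrist1',230,0,160,200,4,'w1')
```

```text
(no output)
```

View pics/w1.png

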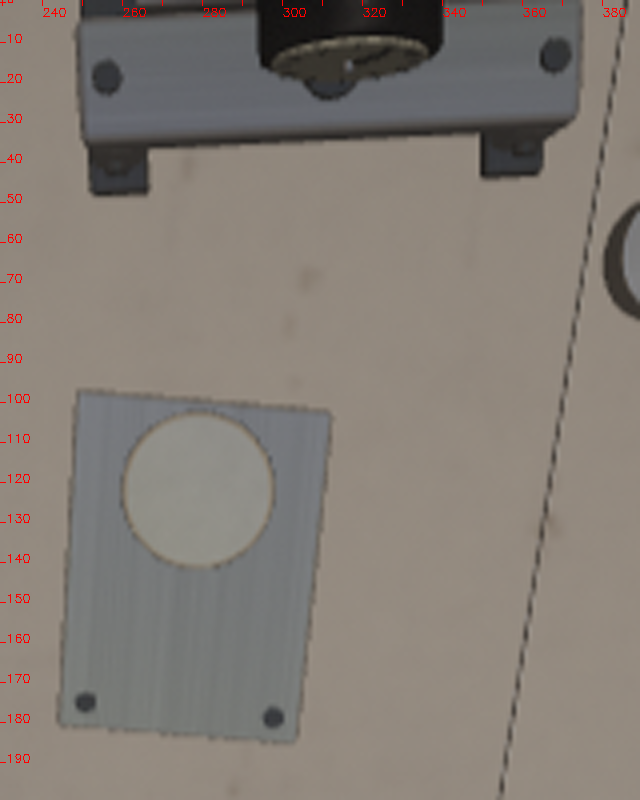

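Run:
```python
from h import *
c=load('wrist1')[2]; w=lambda X,Y:(X/4+230-.5,Y/4-.5)
pc=np.array([onz(c,*w(*p),14)[:2] for p in [(78,390),(331,411),(297,743),(60,725)]])
print(pc.round(1), 'sides',[np.linalg.norm(pc[i]-pc[i-3]).round(1) for i in range(4)], pc.mean(0).round(1))
pl=(pc[0]+pc[1]-pc[2]-pc[3]); print('plate head',np.arctan2(pl[1],pl[0]))
pk=onz(c,*w(198,491),34)[:2];print('puck',pk, (pk-pc.mean(0)))
for z in (4,8): print('feet',z,[onz(c,*w(*p),z)[:2].round(1) for p in [(90,190),(148,193),(481,178),(543,173)]])
for z in (55,58,61):
    s=np.array([onz(c,*w(*p),z)[:2] for p in [(107,77),(555,55)]]); e=s[0]-s[1]; print('screws',z,s.round(1),s.mean(0).round(1),np.linalg.norm(e), 'bridge +x heading',np.arctan2(-e[0],e[1])%np.pi)
h=np.arctan2(1,0)
```

```text
[[ 515.7 -201.2]
 [ 603.8 -201. ]
 [ 604.7 -319.8]
 [ 516.1 -320.3]] sides [np.float64(88.1), np.float64(118.7), np.float64(88.7), np.float64(119.0)] [ 560.1 -260.6]
plate head 1.57643002017432
puck [ 559.84878911 -230.71519261] [-0.22260447 29.85954063]
feet 4 [array([ 515.1, -136.3]), array([ 534.8, -135.6]), array([ 646.7, -122.1]), array([ 667.3, -118.9])]
feet 8 [array([ 515.4, -136.8]), array([ 534.9, -136.2]), array([ 645.9, -122.7]), array([ 666.4, -119.6])]
screws 55 [[ 522.3 -112.3]
 [ 654.3  -96.1]] [ 588.3 -104.2] 132.99097367806755 bridge +x heading 1.6935461785925112
screws 58 [[ 522.5 -113. ]
 [ 653.6  -96.8]] [ 588.1 -104.9] 132.10394452971525 bridge +x heading 1.6935461785925112
screws 61 [[ 522.7 -113.6]
 [ 652.9  -97.5]] [ 587.8 -105.6] 131.21691538136298 bridge +x heading 1.6935461785925112
```

Run:
```python
from h import *
J=np.array([[.49155,1.55945],[.250684,1.360825],[.206523,1.404618],[.41411,1.364585]])
rz=np.array([[np.hypot(169.5,601.32),214.07],[np.hypot(377.85,409.24),433.5],[np.hypot(525.38,79.58),439.53],[np.hypot(560.65,289.91),335.05]])
s=J.sum(1)
A=[];b=[]
for j,t,(r,z) in zip(J[:,0],s,rz):
    A+=[[np.sin(j),np.sin(t),1,0],[np.cos(j),np.cos(t),0,1]]; b+=[r,z]
x,res,_,_=np.linalg.lstsq(np.array(A),np.array(b),rcond=None); print(x,res)
print('elbow z',x[1-1]*np.cos(J[:,0]))
c=load('wrist1')[2]
for n,p,z in [('spare',(121,121),20),('lamp top',(182,180),21),('lamp bot',(185,230),21),('weight_b',(401,62),24)]: print(n,onz(c,*p,z).round(0))
```

```text
[526.14391847 414.80461349  10.78795994 -59.29460437] [22.19703882]
elbow z [463.84970385 509.69822263 514.96326359 481.67149699]
spare [ 339. -248.   20.]
lamp top [ 425. -325.   21.]
lamp bot [ 430. -404.   21.]
weight_b [ 713. -141.   24.]
```

Run:
```python
from h import *
pts=[]
for t in ['side0','scene0']:
    im,d,c=load(t);P=cloud(d,c)[d>0]; pts.append(P)
P=np.concatenate(pts)
m=(P[:,0]>270)&(P[:,0]<600)&(P[:,1]>-170)&(P[:,1]<220)&(P[:,2]>60)
P=P[m]
print('rows y, cols x: max z')
xs=range(280,600,20)
print('      ',*[f'{x:4d}' for x in xs])
for y in range(-160,220,20):
    print(f'{y:5d}:',*[f"{(P[(abs(P[:,0]-x-10)<10)&(abs(P[:,1]-y-10)<10)][:,2].max() if ((abs(P[:,0]-x-10)<10)&(abs(P[:,1]-y-10)<10)).any() else 0):4.0f}" for x in xs])
```

```text
rows y, cols x: max z
        280  300  320  340  360  380  400  420  440  460  480  500  520  540  560  580
 -160:    0    0    0    0    0    0    0    0    0    0    0    0    0    0    0    0
 -140:    0    0    0   90   93    0    0    0    0    0    0   60   63   62  120  112
 -120:  143  196  222  222  134  117  124  125  119    0    0   62   64  113  135  144
 -100:  161  207  228  240  246  245  129  129  130  126    0    0   63   61  121  137
  -80:    0  198  230  243  251  252  265  283  253  128  123    0    0    0    0    0
  -60:    0   90  139  233  250  254  354  357  355  297  127    0    0    0    0    0
  -40:    0    0   92   92  128  248  353  359  355  317  309    0    0    0    0    0
  -20:    0    0    0    0  126  131  245  253  303  309  301    0    0    0    0    0
    0:    0    0    0    0    0  126  127    0  123  298  294  127  126    0    0    0
   20:    0    0    0    0    0    0    0    0  265  290  287  251  129  118    0    0
   40:    0    0    0    0    0    0    0  126  250  272  276  262  130  127    0    0
   60:    0    0    0    0    0    0    0  126  246  265  267  259  133  128    0    0
   80:    0    0    0    0    0    0    0  125  128  250  254  254  130  120    0    0
  100:    0    0    0    0    0    0    0    0  125  242  252  251  125   92    0    0
  120:    0    0    0    0    0    0    0    0   89  228  246  248  229   95    0    0
  140:    0    0    0    0  123  137  130    0   91  137  235  232  225   95    0    0
  160:    0    0    0  113  154  193  189  143   70   90  217  216  205    0    0    0
  180:    0    0    0  134  190  255  253  155    0    0  171  183  172    0    0    0
  200:    0    0    0  124  159  196  200  156    0    0    0    0    0    0    0    0
```

Run:
```python
from h import *
plan([(486,-256,300,0.006),(486,-256,60,.006)])
```

```text
0 [0.0051, -0.0091, 0.005, 0.1048]
1 [0.0035, -0.0098, 0.005, 0.1048]
2 [0.0018, -0.0103, 0.005, 0.1048]
3 [0.0001, -0.0104, 0.005, 0.1048]
4 [-0.0016, -0.0103, 0.005, 0.1048]
5 [-0.0033, -0.0099, 0.005, 0.1048]
6 [-0.0048, -0.0092, 0.005, 0.1048]
7 [-0.0063, -0.0083, 0.005, 0.1048]
8 [-0.0076, -0.0072, 0.005, 0.1048]
9 [-0.0087, -0.0058, 0.005, 0.1048]
10 [0.0, -0.0, 0.06, 0.0]
11 [0.0, -0.0, 0.06, -0.0]
12 [0.0, -0.0, 0.06, -0.0]
13 [0.0, -0.0, 0.06, -0.0]
14 [0.0, -0.0, 0.06, -0.0]
```

Call:
arm_command(
  steps=[
    {"dx": 0.005, "dy": -0.009, "dz": 0.005, "rx": 0, "ry": 0, "rz": 0.105, "claw": -0.25},
    {"dx": 0.0035, "dy": -0.01, "dz": 0.005, "rx": 0, "ry": 0, "rz": 0.105, "claw": -0.25},
    {"dx": 0.002, "dy": -0.01, "dz": 0.005, "rx": 0, "ry": 0, "rz": 0.105, "claw": -0.25},
    {"dx": 0, "dy": -0.01, "dz": 0.005, "rx": 0, "ry": 0, "rz": 0.105, "claw": -0.25},
    {"dx": -0.002, "dy": -0.01, "dz": 0.005, "rx": 0, "ry": 0, "rz": 0.105, "claw": -0.25},
    {"dx": -0.003, "dy": -0.01, "dz": 0.005, "rx": 0, "ry": 0, "rz": 0.105, "claw": -0.25},
    {"dx": -0.005, "dy": -0.009, "dz": 0.005, "rx": 0, "ry": 0, "rz": 0.105, "claw": -0.25},
    {"dx": -0.006, "dy": -0.008, "dz": 0.005, "rx": 0, "ry": 0, "rz": 0.105, "claw": -0.25},
    {"dx": -0.0075, "dy": -0.007, "dz": 0.005, "rx": 0, "ry": 0, "rz": 0.105, "claw": -0.25},
    {"dx": -0.009, "dy": -0.006, "dz": 0.005, "rx": 0, "ry": 0, "rz": 0.105, "claw": -0.25},
  ],
)

```text
t: 4.8
eef_pos: [492.5, -255.4, 322.9]
tcp_rot: [3.113, -0.03, -0.044]
ft_force: [0.3, -0.2, 0.2]
opening: 0.63
```

Run:
```python
from h import *
s=env.state();print(s['t'],s['eef_pos'],s['tcp_rot'],s['opening'],s['joints'])
plan([(484,-256,300,0.006),(484,-256,40,.006)])
```

```text
4.8 [ 492.52318938 -255.37222051  322.86160921] [ 3.11296955 -0.03034224 -0.04431298] 0.6299419806041464 [-0.59315972  0.27921494  1.60120768 -0.00915134  1.22036876  1.02535018]
0 [-0.0106, 0.0013, 0.0286, -0.032]
1 [0.0, -0.0, 0.065, -0.0]
2 [0.0, -0.0, 0.065, -0.0]
3 [0.0, -0.0, 0.065, -0.0]
4 [0.0, -0.0, 0.065, -0.0]
5 [0.0, -0.0, 0.065, -0.0]
```

```bash
cat >> h.py <<'E'
def rel(x,y,z,yaw):
    """one-shot relative move incl. tilt correction, in row units, plus mm"""
    s=env.state(); M=R.from_euler('xyz',s['tcp_rot']); T=R.from_euler('xyz',[np.pi,0,yaw])
    d=M.as_matrix().T@(np.array([x,y,z])-s['eef_pos']); rv=(M.inv()*T).as_rotvec()
    print('t',round(s['t'],2),'pos',s['eef_pos'].round(1),'rot',s['tcp_rot'].round(3),'F',s['ft_force'].round(1)); print('d',(d/800).round(4),d.round(1),'r',(rv/(np.pi/2)).round(4))
E
python3 -c "
from h import *
rel(484,-256,322,.006)"
```

```text
t 4.8 pos [ 492.5 -255.4  322.9] rot [ 3.113 -0.03  -0.044] F [ 0.3 -0.2  0.2]
d [-0.0106  0.0012  0.0008] [-8.5  1.   0.6] r [ 0.0187 -0.0189 -0.0323]
```

Call:
arm_command(
  steps=[
    {"dx": -0.01, "dy": 0.001, "dz": 0.0, "rx": 0.019, "ry": -0.019, "rz": -0.032, "claw": -0.25},
    {"dx": 0, "dy": 0, "dz": 0.065, "rx": 0, "ry": 0, "rz": 0, "claw": -0.25},
    {"dx": 0, "dy": 0, "dz": 0.065, "rx": 0, "ry": 0, "rz": 0, "claw": -0.25},
    {"dx": 0, "dy": 0, "dz": 0.065, "rx": 0, "ry": 0, "rz": 0, "claw": -0.25},
    {"dx": 0, "dy": 0, "dz": 0.0, "rx": 0, "ry": 0, "rz": 0, "claw": -0.25},
  ],
)

```text
t: 5.42
eef_pos: [490.4, -258.2, 175.6]
tcp_rot: [3.131, -0.017, 0.007]
ft_force: [-0.0, 0.5, 0.6]
opening: 0.626
```

```bash
python3 -c "
from h import *
rel(484,-256,40,.006); snap('wrist','wrist2')"
```

```text
t 5.42 pos [ 490.4 -258.2  175.6] rot [ 3.131 -0.017  0.007] F [-0.   0.5  0.6]
d [-0.0108 -0.0046  0.1693] [ -8.6  -3.7 135.5] r [ 0.0069 -0.0106  0.0003]
```

View pics/wrist2.png

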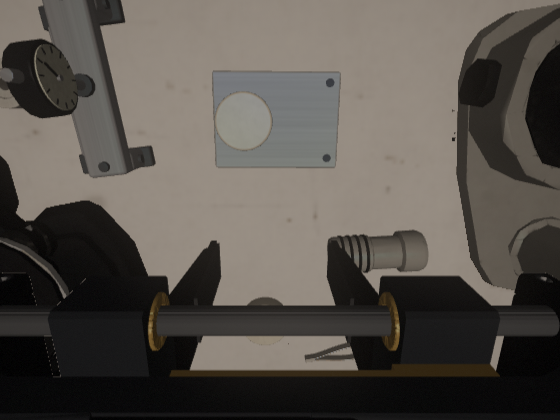

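Call:
arm_command(
  steps=[
    {"dx": -0.01, "dy": -0.004, "dz": 0.06, "rx": 0.007, "ry": -0.01, "rz": 0, "claw": -0.25},
    {"dx": 0, "dy": 0, "dz": 0.06, "rx": 0, "ry": 0, "rz": 0, "claw": -0.25},
    {"dx": 0, "dy": 0, "dz": 0.03, "rx": 0, "ry": 0, "rz": 0, "claw": -0.25},
    {"dx": 0, "dy": 0, "dz": 0.0, "rx": 0, "ry": 0, "rz": 0, "claw": -0.25},
  ],
)

```text
t: 5.98
eef_pos: [493.3, -261.8, 68.4]
tcp_rot: [3.127, -0.022, 0.008]
ft_force: [-0.7, 0.1, 0.4]
opening: 0.625
```

```bash
python3 -c "
from h import *
rel(486,-256,6,.006); snap('wrist','wrist3')"
```

```text
t 5.97 pos [ 493.3 -261.8   68.4] rot [ 3.127 -0.022  0.008] F [-0.7  0.1  0.4]
d [-0.0108 -0.0084  0.0777] [-8.6 -6.8 62.1] r [ 0.0094 -0.0142  0.0011]
```

View pics/wrist3.png

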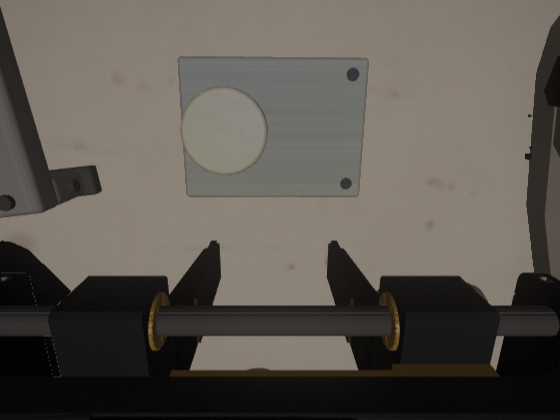

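Call:
arm_command(
  steps=[
    {"dx": -0.012, "dy": -0.008, "dz": 0.02, "rx": 0.01, "ry": -0.015, "rz": 0, "claw": -0.25},
    {"dx": 0, "dy": 0, "dz": 0.025, "rx": 0.003, "ry": -0.003, "rz": 0, "claw": -0.25},
    {"dx": 0, "dy": 0, "dz": 0.02, "rx": 0, "ry": 0, "rz": 0, "claw": -0.25},
    {"dx": 0, "dy": 0, "dz": 0.0, "rx": 0, "ry": 0, "rz": 0, "claw": -0.25},
  ],
)

```text
t: 6.52
eef_pos: [485.7, -256.7, 17.4]
tcp_rot: [-3.139, 0.002, 0.008]
ft_force: [-0.2, -0.6, 0.3]
opening: 0.624
```

```bash
python3 -c "
from h import *
rel(488,-256,6,.006)"
```

```text
t 6.53 pos [ 485.7 -256.7   17.4] rot [-3.139e+00  2.000e-03  8.000e-03] F [-0.2 -0.6  0.3]
d [ 0.0029 -0.0008  0.0143] [ 2.3 -0.7 11.4] r [-0.0016  0.001   0.0012]
```

Call:
arm_command(
  steps=[
    {"dx": 0.0, "dy": 0, "dz": 0.012, "rx": 0, "ry": 0, "rz": 0, "claw": -0.25},
    {"dx": 0.005, "dy": 0, "dz": 0, "rx": 0, "ry": 0, "rz": 0, "claw": -0.25},
    {"dx": 0.005, "dy": 0, "dz": 0, "rx": 0, "ry": 0, "rz": 0, "claw": -0.25},
    {"dx": 0.005, "dy": 0, "dz": 0, "rx": 0, "ry": 0, "rz": 0, "claw": -0.25},
  ],
)

```text
t: 7.02
eef_pos: [498.7, -256.8, 7.5]
tcp_rot: [-3.139, 0.001, 0.008]
ft_force: [1.1, -0.0, 0.2]
opening: 0.623
```

```bash
python3 -c "
from h import *
rel(503,-256,6,.006); snap('wrist','wrist4');crop('wrist4',150,0,260,290,2.5,'w4')"
```

```text
t 7.03 pos [ 498.7 -256.8    7.5] rot [-3.139e+00  1.000e-03  8.000e-03] F [ 1.1 -0.   0.2]
d [ 0.0053 -0.001   0.0019] [ 4.3 -0.8  1.5] r [-0.0014  0.0007  0.0011]
```

View pics/w4.png

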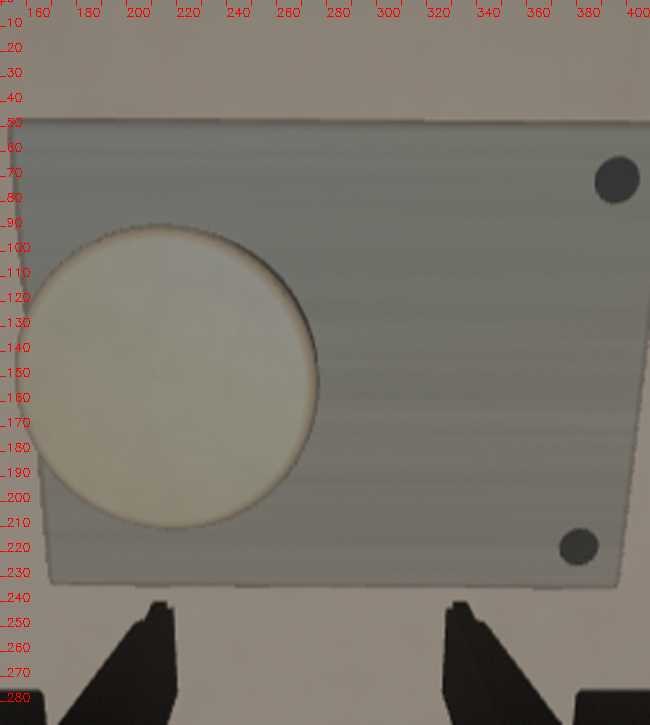

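Call:
arm_command(
  steps=[
    {"dx": 0.004, "dy": 0, "dz": 0.001, "rx": 0, "ry": 0, "rz": 0, "claw": -0.25},
    {"dx": 0.004, "dy": 0, "dz": 0, "rx": 0, "ry": 0, "rz": 0, "claw": -0.25},
    {"dx": 0.004, "dy": 0, "dz": 0, "rx": 0, "ry": 0, "rz": -0.003, "claw": -0.25},
    {"dx": 0.005, "dy": 0, "dz": 0, "rx": 0, "ry": 0, "rz": -0.006, "claw": -0.25},
    {"dx": 0.005, "dy": 0, "dz": 0, "rx": 0, "ry": 0, "rz": -0.006, "claw": -0.25},
    {"dx": 0.005, "dy": 0, "dz": 0, "rx": 0, "ry": 0, "rz": -0.006, "claw": -0.25},
  ],
)

```text
t: 7.82
eef_pos: [520.3, -256.2, 7.0]
tcp_rot: [-3.138, 0.004, 0.043]
ft_force: [-3.9, -1.2, 3.5]
opening: 0.625
```

```bash
python3 -c "
from h import *
rel(530,-256,6.5,.06); snap('wrist','wrist5');crop('wrist5',150,0,260,290,2.5,'w5')"
```

```text
t 7.83 pos [ 520.3 -256.2    7. ] rot [-3.138  0.004  0.043] F [-3.9 -1.2  3.5]
d [0.0121 0.0003 0.0005] [9.7 0.2 0.4] r [-0.0023  0.0025 -0.011 ]
```

View pics/w5.png

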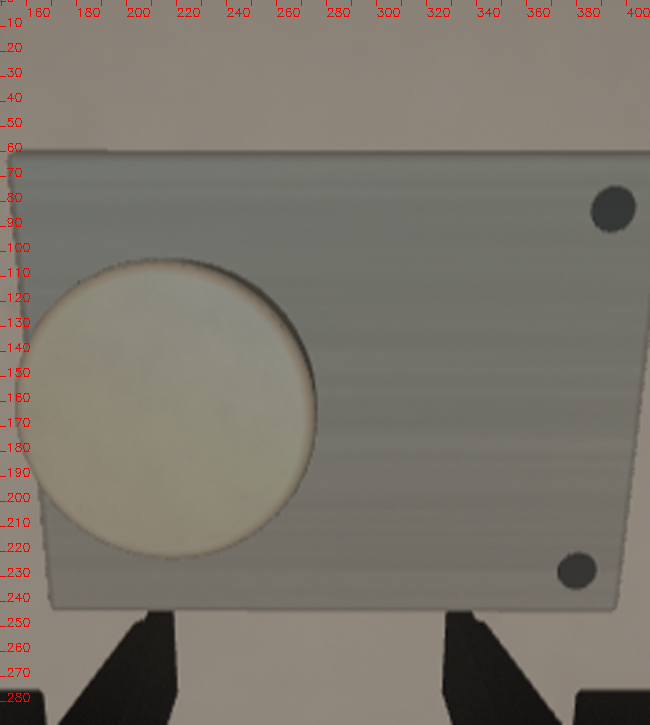

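```bash
cat >> h.py <<'E'
BO=np.array([588.1,-104.8]); BH=1.692
def b(p):
    p=np.asarray(p)[:2]-BO; x=np.array([np.cos(BH),np.sin(BH)]); y=np.array([-x[1],x[0]]); return np.array([p@x,p@y])
E
python3 - <<'E'
from h import *
c=load('wrist5')[2]; w=lambda X,Y:(X/2.5+150-.5,Y/2.5-.5)
e=[onz(c,*w(*p),14)[:2] for p in [(50,609),(616,610)]]; print(e, b(e[0]),b(e[1]),np.linalg.norm(e[0]-e[1]), 'yaw',np.arctan2(*(e[0]-e[1])[::-1])-BH)
print('tcp',b(env.state()['eef_pos']))
k=onz(c,*w(167,408),34)[:2];print('puck',b(k))
E
```

```text
[array([ 530.38014626, -200.93085845]), array([ 535.3940196 , -319.21591859])] [-88.4468831   68.91931755] [-206.47039609   78.2437349 ] 118.39127661177835 yaw -0.07884098022944053
tcp [-142.20731568   85.04089602]
puck [-122.1019403    25.68386418]
```

Call:
arm_command(
  steps=[
    {"dx": 0.0035, "dy": 0, "dz": 0, "rx": -0.001, "ry": 0.001, "rz": -0.004, "claw": -0.25},
    {"dx": 0.005, "dy": 0, "dz": 0, "rx": 0, "ry": 0, "rz": -0.0075, "claw": -0.25},
    {"dx": 0.005, "dy": 0, "dz": 0, "rx": 0, "ry": 0, "rz": -0.0075, "claw": -0.25},
    {"dx": 0.005, "dy": 0, "dz": 0, "rx": 0, "ry": 0, "rz": -0.0075, "claw": -0.25},
    {"dx": 0.005, "dy": 0, "dz": 0, "rx": 0, "ry": 0, "rz": -0.0075, "claw": -0.25},
    {"dx": 0.005, "dy": 0, "dz": 0, "rx": 0, "ry": 0, "rz": -0.0075, "claw": -0.25},
    {"dx": 0.003, "dy": 0, "dz": 0, "rx": 0, "ry": 0, "rz": -0.006, "claw": -0.25},
  ],
)

```text
t: 8.75
eef_pos: [547.7, -254.3, 6.9]
tcp_rot: [-3.14, 0.002, 0.123]
ft_force: [-4.1, -1.8, 1.8]
opening: 0.626
```

Run:
```python
from h import *
rel(540,-256,7,.121); print('tcp',b(env.state()['eef_pos']))
```

```text
t 8.75 pos [ 547.7 -254.3    6.9] rot [-3.14e+00  2.00e-03  1.23e-01] F [-4.1 -1.8  1.8]
d [-0.0099  0.0009 -0.0001] [-7.9  0.8 -0.1] r [-0.0011  0.0011  0.0013]
tcp [-143.50369755   58.13994213]
```

Call:
arm_command(
  steps=[
    {"dx": 0.0025, "dy": 0, "dz": 0, "rx": 0, "ry": 0, "rz": 0, "claw": -0.25},
    {"dx": 0, "dy": 0, "dz": 0, "rx": 0, "ry": 0, "rz": 0, "claw": -0.25},
  ],
)

```text
t: 9.0
eef_pos: [550.0, -253.9, 6.9]
tcp_rot: [-3.14, 0.002, 0.123]
ft_force: [-2.9, -1.5, 2.0]
opening: 0.624
```

Run:
```python
from h import *
rel(540,-256,7,.121); print('tcp',b(env.state()['eef_pos']))
snap('wrist','wrist6');crop('wrist6',150,0,260,290,2.5,'w6');snap('side','side6');crop('side6',180,170,150,130,5,'s6')
```

```text
t 9.0 pos [ 550.  -253.9    6.9] rot [-3.14e+00  2.00e-03  1.23e-01] F [-2.9 -1.5  2. ]
d [-0.0127  0.0011 -0.0001] [-10.1   0.8  -0.1] r [-0.0011  0.0011  0.0015]
tcp [-143.41016767   55.88956636]
```

View pics/w6.png

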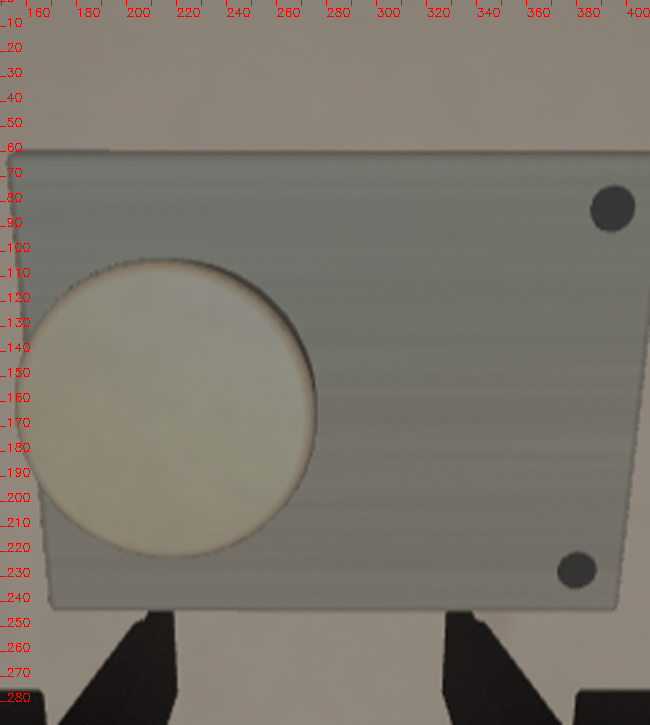

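View pics/side6.png

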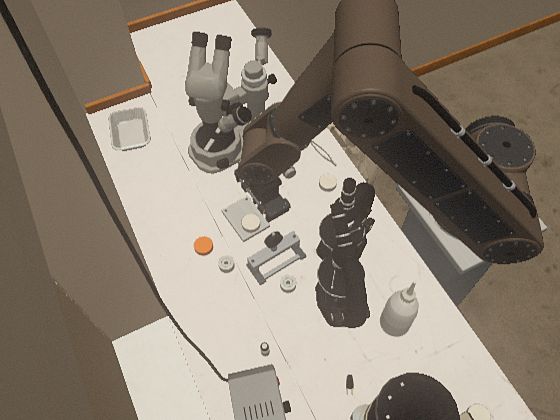

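Run:
```python
from h import *
pts=[]
for t in ['side0','scene0','wrist1','wrist2']:
    im,d,c=load(t);P=cloud(d,c); 
    if t[0]=='w': P=P[:235]; d=d[:235]
    pts.append(P[d>0])
P=np.concatenate(pts)
m=(P[:,0]>280)&(P[:,0]<720)&(P[:,1]>-520)&(P[:,1]<-320)&(P[:,2]>20)
P=P[m]
xs=range(300,700,20)
print('      ',*[f'{x:4d}' for x in xs])
for y in range(-500,-320,20):
    print(f'{y:5d}:',*[f"{(P[(abs(P[:,0]-x-10)<10)&(abs(P[:,1]-y-10)<10)][:,2].max() if ((abs(P[:,0]-x-10)<10)&(abs(P[:,1]-y-10)<10)).any() else 0):4.0f}" for x in xs])
rel(618,-342,7,1.692)
plan([(542,-254.5,7,.123,5),(542,-254.5,120,.123),(617,-335,120,1.692)])
```

```text
300  320  340  360  380  400  420  440  460  480  500  520  540  560  580  600  620  640  660  680
 -500:    0    0    0    0    0   23   22   21   23  200  224  313  322  324  321  309   78   72    0    0
 -480:    0    0    0    0    0    0    0   20   23  213  228  222  311  314  299   74   77   71    0    0
 -460:    0    0    0    0    0    0    0    0    0  228  237  234  221  159   73   73   71    0    0    0
 -440:    0    0    0    0    0    0    0    0    0  219  224  237  225   57   65   63    0    0    0    0
 -420:    0    0    0    0    0   43   47   47    0    0  218  215    0    0    0    0    0    0    0    0
 -400:    0    0    0    0    0   44   50   45    0    0    0    0    0    0    0    0    0    0    0    0
 -380:    0    0    0    0    0   40   45   40    0    0    0    0    0    0    0    0    0    0    0    0
 -360:    0    0    0    0    0   43   46   38    0    0    0    0    0    0    0    0    0    0    0    0
 -340:    0    0    0    0    0   42   48   40    0    0    0    0    0    0    0    0    0    0    0    0
t 9.1 pos [ 549.9 -254.     6.9] rot [-3.14e+00  2.00e-03  1.23e-01] F [-2.2 -1.   0.9]
d [ 0.0709  0.1197 -0.0005] [56.7 95.7 -0.4] r [-1.600e-03 -1.000e-04 -9.987e-01]
0 [-0.005, -0.0003, -0.0001, 0.0001]
1 [-0.005, -0.0003, -0.0001, 0.0001]
2 [0.0, 0.0, -0.0471, -0.0]
3 [0.0, 0.0, -0.0471, -0.0]
4 [0.0, 0.0, -0.0471, -0.0]
5 [0.0081, 0.0111, 0.0, -0.0999]
6 [0.0062, 0.0123, 0.0, -0.0999]
7 [0.0042, 0.0131, 0.0, -0.0999]
8 [0.0021, 0.0136, 0.0, -0.0999]
9 [-0.0, 0.0138, 0.0, -0.0999]
10 [-0.0022, 0.0136, 0.0, -0.0999]
11 [-0.0043, 0.0131, 0.0, -0.0999]
12 [-0.0062, 0.0123, 0.0, -0.0999]
13 [-0.0081, 0.0111, 0.0, -0.0999]
14 [-0.0097, 0.0097, 0.0, -0.0999]
```

Call:
arm_command(
  steps=[
    {"dx": -0.005, "dy": 0, "dz": 0, "rx": 0, "ry": 0, "rz": 0, "claw": -0.25},
    {"dx": -0.007, "dy": 0, "dz": 0, "rx": 0, "ry": 0, "rz": 0, "claw": -0.25},
    {"dx": -0.007, "dy": 0, "dz": -0.01, "rx": 0, "ry": 0, "rz": 0, "claw": -0.25},
    {"dx": 0, "dy": 0, "dz": -0.05, "rx": 0, "ry": 0, "rz": 0, "claw": -0.25},
    {"dx": 0, "dy": 0, "dz": -0.05, "rx": 0, "ry": 0, "rz": 0, "claw": -0.25},
    {"dx": 0, "dy": 0, "dz": -0.05, "rx": 0, "ry": 0, "rz": 0, "claw": -0.25},
    {"dx": 0.008, "dy": 0.011, "dz": 0, "rx": 0, "ry": 0, "rz": -0.1, "claw": -0.25},
    {"dx": 0.006, "dy": 0.012, "dz": 0, "rx": 0, "ry": 0, "rz": -0.1, "claw": -0.25},
    {"dx": 0.004, "dy": 0.013, "dz": 0, "rx": 0, "ry": 0, "rz": -0.1, "claw": -0.25},
  ],
)

```text
t: 10.22
eef_pos: [555.5, -280.7, 143.3]
tcp_rot: [3.139, -0.002, 0.607]
ft_force: [-0.6, -0.3, -0.2]
opening: 0.622
```

Run:
```python
from h import *
rel(617,-342,130,1.692)
plan([(617,-337,130,1.692)])
```

```text
t 10.22 pos [ 555.5 -280.7  143.3] rot [ 3.139e+00 -2.000e-03  6.070e-01] F [-0.6 -0.3 -0.2]
d [0.0194 0.1067 0.0169] [15.5 85.4 13.6] r [ 2.400e-03 -5.000e-04 -6.906e-01]
0 [0.0033, 0.0145, 0.0024, -0.0987]
1 [0.001, 0.0149, 0.0024, -0.0987]
2 [-0.0013, 0.0148, 0.0024, -0.0987]
3 [-0.0036, 0.0145, 0.0024, -0.0987]
4 [-0.0058, 0.0137, 0.0024, -0.0987]
5 [-0.0078, 0.0127, 0.0024, -0.0987]
6 [-0.0097, 0.0113, 0.0024, -0.0987]
```

Call:
arm_command(
  steps=[
    {"dx": 0.003, "dy": 0.0145, "dz": 0, "rx": 0, "ry": 0, "rz": -0.1, "claw": -0.25},
    {"dx": 0.001, "dy": 0.015, "dz": 0, "rx": 0, "ry": 0, "rz": -0.1, "claw": -0.25},
    {"dx": -0.001, "dy": 0.015, "dz": 0, "rx": 0, "ry": 0, "rz": -0.1, "claw": -0.25},
    {"dx": -0.0035, "dy": 0.0145, "dz": 0, "rx": 0, "ry": 0, "rz": -0.1, "claw": -0.25},
    {"dx": -0.006, "dy": 0.014, "dz": 0, "rx": 0, "ry": 0, "rz": -0.1, "claw": -0.25},
    {"dx": -0.008, "dy": 0.0125, "dz": 0, "rx": 0, "ry": 0, "rz": -0.1, "claw": -0.25},
    {"dx": -0.01, "dy": 0.011, "dz": 0, "rx": 0, "ry": 0, "rz": -0.09, "claw": -0.25},
    {"dx": 0, "dy": 0, "dz": 0, "rx": 0, "ry": 0, "rz": 0, "claw": -0.25},
  ],
)

```text
t: 11.22
eef_pos: [617.9, -339.1, 148.4]
tcp_rot: [3.135, 0.004, 1.726]
ft_force: [-0.1, -0.1, -0.8]
opening: 0.627
```

Run:
```python
from h import *
rel(617,-342,30,1.692)
snap('wrist','wrist7');crop('wrist7',180,0,230,250,3,'w7')
```

```text
t 11.22 pos [ 617.9 -339.1  148.4] rot [3.135 0.004 1.726] F [-0.1 -0.1 -0.8]
d [-0.0029 -0.0027  0.148 ] [ -2.3  -2.1 118.4] r [0.0044 0.0023 0.0216]
```

View pics/w7.png

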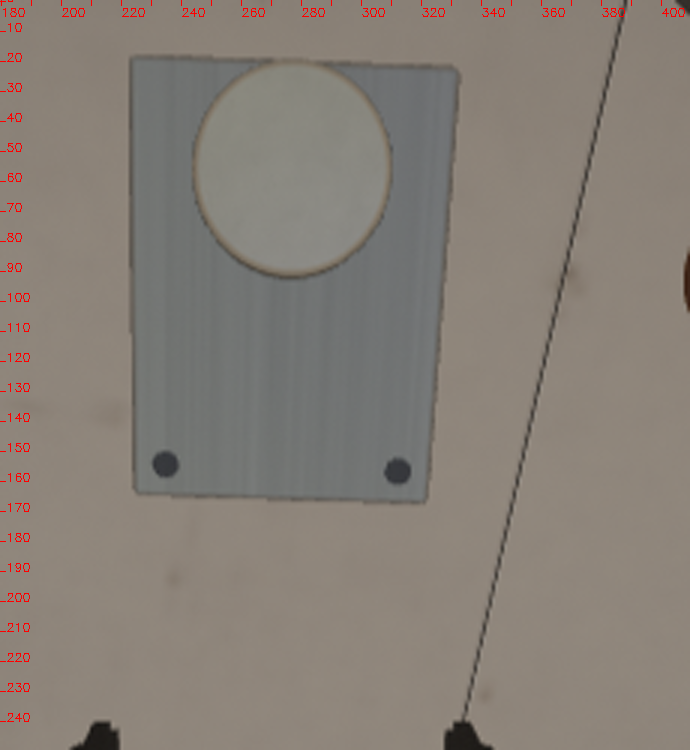

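View pics/wrist7.png

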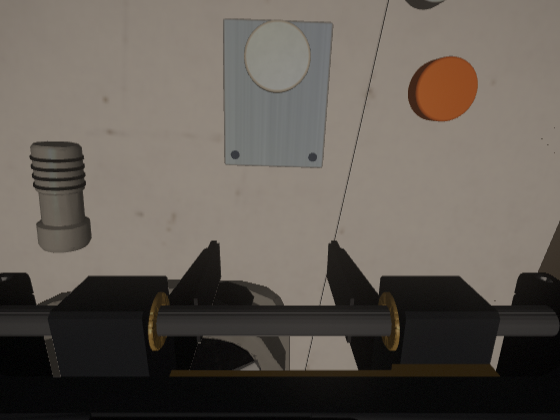

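Run:
```python
from h import *
c=load('wrist7')[2]; w=lambda X,Y:(X/3+180-.5,Y/3-.5)
pc=np.array([onz(c,*w(*p),14)[:2] for p in [(130,56),(460,66),(428,502),(135,494)]])
m=pc.mean(0); pl=(pc[0]+pc[1]-pc[2]-pc[3])
print([b(p).round(1) for p in pc],'centre',b(m),'dyaw',np.arctan2(pl[1],pl[0])-BH, 'puck',b(onz(c,*w(292,167),34)))
print('tcp',b(env.state()['eef_pos']))
```

```text
[array([-88.6,  44.1]), array([-87.9, -44.7]), array([-206.6,  -45.1]), array([-207.1,   43.9])] centre [-147.53183804   -0.45481485] dyaw 0.0028057060685768853 puck [-1.17019397e+02 -1.06819877e-01]
tcp [-235.83423865   -0.99650807]
```

```bash
cat >> h.py <<'E'
def unb(x,y):
    X=np.array([np.cos(BH),np.sin(BH)]); return BO+x*X+y*np.array([-X[1],X[0]])
def relb(x,y,z,yaw=BH):
    rel(*unb(x,y),z,yaw); print('tcp b',b(env.state()['eef_pos']).round(2))
E
python3 -c "
from h import *
relb(-236,-.4,7)"
```

```text
t 11.28 pos [ 617.6 -338.8  148.4] rot [3.135 0.004 1.724] F [-0.6  0.4  0.3]
d [ 0.0004 -0.0019  0.1767] [  0.3  -1.5 141.3] r [0.0042 0.0022 0.0205]
tcp b [-235.83   -1.  ]
```

Call:
arm_command(
  steps=[
    {"dx": 0, "dy": -0.002, "dz": 0.04, "rx": 0.004, "ry": 0.002, "rz": 0.0205, "claw": -0.25},
    {"dx": 0, "dy": 0, "dz": 0.04, "rx": 0, "ry": 0, "rz": 0, "claw": -0.25},
    {"dx": 0, "dy": 0, "dz": 0.04, "rx": 0, "ry": 0, "rz": 0, "claw": -0.25},
    {"dx": 0, "dy": 0, "dz": 0.02, "rx": 0, "ry": 0, "rz": 0, "claw": -0.25},
    {"dx": 0, "dy": 0, "dz": 0, "rx": 0, "ry": 0, "rz": 0, "claw": -0.25},
  ],
)

```text
t: 11.9
eef_pos: [615.0, -338.1, 36.3]
tcp_rot: [3.139, 0.002, 1.676]
ft_force: [0.5, -0.3, 0.3]
opening: 0.627
```

```bash
python3 -c "
from h import *
relb(-232,-.4,7)"
```

```text
t 11.9 pos [ 615.  -338.1   36.3] rot [3.139e+00 2.000e-03 1.676e+00] F [ 0.5 -0.3  0.3]
d [0.0037 0.0022 0.0366] [ 3.   1.8 29.3] r [ 0.0014  0.001  -0.0101]
tcp b [-234.87    1.5 ]
```

Call:
arm_command(
  steps=[
    {"dx": 0, "dy": 0.002, "dz": 0.018, "rx": 0.001, "ry": 0.001, "rz": -0.01, "claw": -0.25},
    {"dx": 0, "dy": 0, "dz": 0.018, "rx": 0, "ry": 0, "rz": 0, "claw": -0.25},
    {"dx": 0, "dy": 0, "dz": 0, "rx": 0, "ry": 0, "rz": 0, "claw": -0.25},
  ],
)

```text
t: 12.28
eef_pos: [617.5, -338.4, 7.9]
tcp_rot: [3.139, 0.002, 1.692]
ft_force: [-0.2, 0.3, 0.4]
opening: 0.623
```

```bash
python3 -c "
from h import *
relb(-224,-.4,7)"
```

```text
t 12.28 pos [ 617.5 -338.4    7.9] rot [3.139e+00 2.000e-03 1.692e+00] F [-0.2  0.3  0.4]
d [ 0.0143 -0.0007  0.0011] [11.5 -0.6  0.9] r [ 0.0018  0.0012 -0.0001]
tcp b [-235.47   -0.99]
```

Call:
arm_command(
  steps=[
    {"dx": 0.006, "dy": -0.0005, "dz": 0.001, "rx": 0.001, "ry": 0.001, "rz": 0, "claw": -0.25},
    {"dx": 0.006, "dy": 0, "dz": 0, "rx": 0, "ry": 0, "rz": 0, "claw": -0.25},
    {"dx": 0.005, "dy": 0, "dz": 0, "rx": 0, "ry": 0, "rz": 0, "claw": -0.25},
    {"dx": 0.003, "dy": 0, "dz": 0, "rx": 0, "ry": 0, "rz": 0, "claw": -0.25},
    {"dx": 0.003, "dy": 0, "dz": 0, "rx": 0, "ry": 0, "rz": 0, "claw": -0.25},
    {"dx": 0.004, "dy": 0, "dz": 0, "rx": 0, "ry": 0, "rz": 0, "claw": -0.25},
    {"dx": 0.005, "dy": 0, "dz": 0, "rx": 0, "ry": 0, "rz": 0, "claw": -0.25},
  ],
)

```text
t: 13.15
eef_pos: [614.5, -312.5, 8.3]
tcp_rot: [3.138, 0.003, 1.692]
ft_force: [0.7, -2.6, -1.8]
opening: 0.626
```

```bash
python3 -c "
from h import *
relb(-205,-.4,7);snap('wrist','wrist8');crop('wrist8',150,0,260,290,2.5,'w8')"
```

```text
t 13.15 pos [ 614.5 -312.5    8.3] rot [3.138e+00 3.000e-03 1.692e+00] F [ 0.7 -2.6 -1.8]
d [ 0.0054 -0.0009  0.0016] [ 4.3 -0.7  1.2] r [ 0.002   0.0018 -0.0003]
tcp b [-209.33   -1.11]
```

View pics/w8.png

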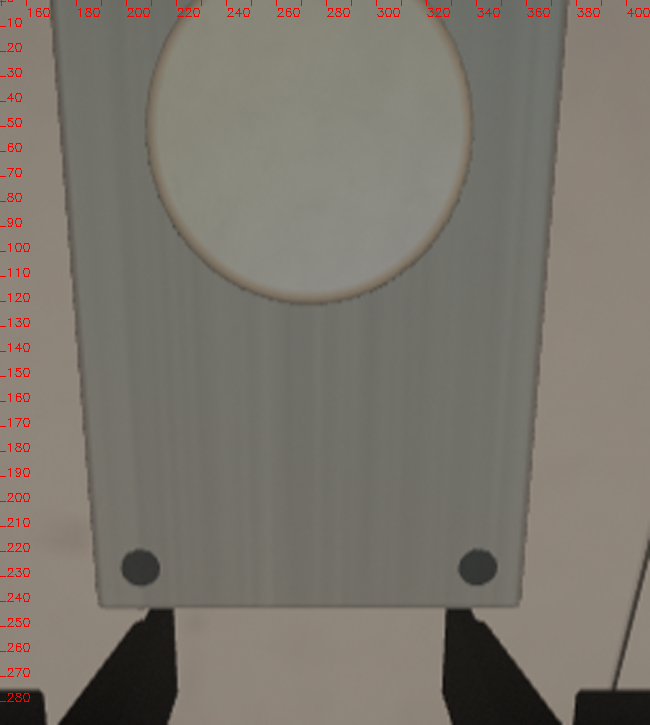

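Call:
arm_command(
  steps=[
    {"dx": 0.004, "dy": 0, "dz": 0.001, "rx": 0.001, "ry": 0.001, "rz": 0, "claw": -0.25},
    {"dx": 0.005, "dy": 0, "dz": 0.0005, "rx": 0.001, "ry": 0.001, "rz": 0, "claw": -0.25},
    {"dx": 0.0055, "dy": 0, "dz": 0, "rx": 0, "ry": 0, "rz": 0, "claw": -0.25},
    {"dx": 0.0055, "dy": 0, "dz": 0, "rx": 0, "ry": 0, "rz": 0, "claw": -0.25},
    {"dx": 0.0055, "dy": 0, "dz": 0, "rx": 0, "ry": 0, "rz": 0, "claw": -0.25},
    {"dx": 0.0055, "dy": 0, "dz": 0, "rx": 0, "ry": 0, "rz": 0, "claw": -0.25},
    {"dx": 0.0055, "dy": 0, "dz": 0, "rx": 0, "ry": 0, "rz": 0, "claw": -0.25},
    {"dx": 0.0055, "dy": 0, "dz": 0, "rx": 0, "ry": 0, "rz": 0, "claw": -0.25},
    {"dx": 0.005, "dy": 0, "dz": 0, "rx": 0, "ry": 0, "rz": 0, "claw": -0.25},
    {"dx": 0.004, "dy": 0, "dz": 0, "rx": 0, "ry": 0, "rz": 0, "claw": -0.25},
  ],
)

```text
t: 14.45
eef_pos: [610.2, -270.1, 8.2]
tcp_rot: [3.139, 0.002, 1.692]
ft_force: [0.2, -3.4, 0.3]
opening: 0.621
```

```bash
python3 -c "
from h import *
relb(-150,-.8,7.5);snap('wrist','wrist9');crop('wrist9',150,0,260,290,2.5,'w9')
snap('scene','scene9');crop('scene9',200,130,150,120,5,'c9')"
```

```text
t 14.45 pos [ 610.2 -270.1    8.2] rot [3.139e+00 2.000e-03 1.692e+00] F [ 0.2 -3.4  0.3]
d [ 0.021  -0.0014  0.0008] [16.8 -1.1  0.6] r [ 0.0015  0.0015 -0.    ]
tcp b [-166.79   -1.91]
```

View pics/w9.png

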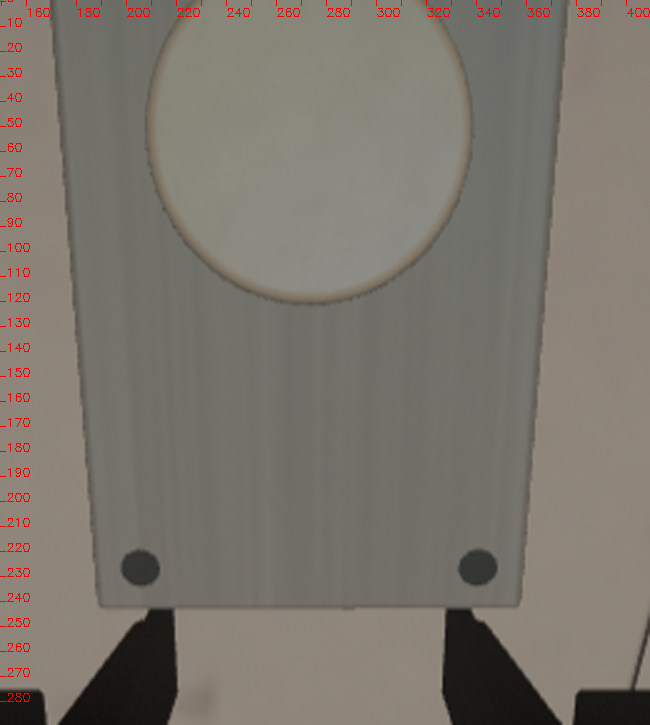

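View pics/c9.png

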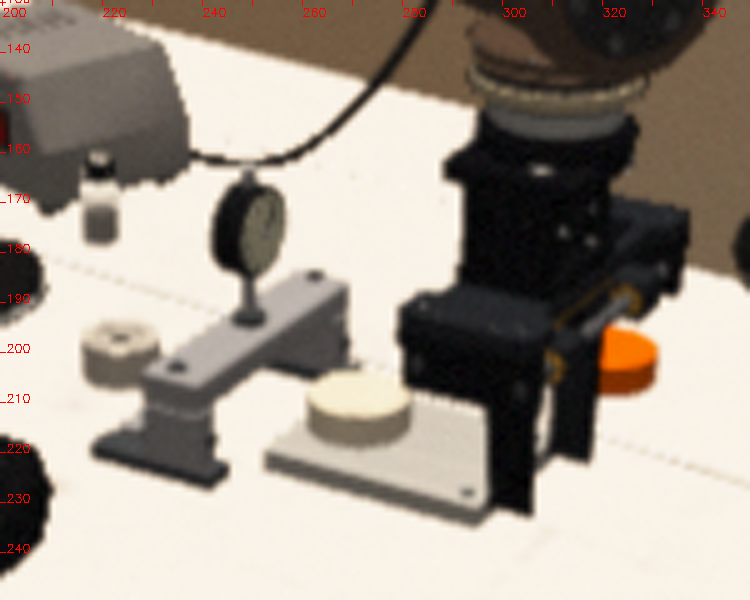

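Call:
arm_command(
  steps=[
    {"dx": 0.004, "dy": -0.0003, "dz": 0.0007, "rx": 0.001, "ry": 0.001, "rz": 0, "claw": -0.25},
    {"dx": 0.005, "dy": -0.0003, "dz": 0.0005, "rx": 0.0005, "ry": 0.0005, "rz": 0, "claw": -0.25},
    {"dx": 0.0055, "dy": -0.0003, "dz": 0, "rx": 0, "ry": 0, "rz": 0, "claw": -0.25},
    {"dx": 0.0055, "dy": -0.0003, "dz": 0, "rx": 0, "ry": 0, "rz": 0, "claw": -0.25},
    {"dx": 0.0055, "dy": -0.0003, "dz": 0, "rx": 0, "ry": 0, "rz": 0, "claw": -0.25},
    {"dx": 0.0055, "dy": -0.0003, "dz": 0, "rx": 0, "ry": 0, "rz": 0, "claw": -0.25},
    {"dx": 0.0055, "dy": -0.0003, "dz": 0, "rx": 0, "ry": 0, "rz": 0, "claw": -0.25},
    {"dx": 0.0055, "dy": -0.0003, "dz": 0, "rx": 0, "ry": 0, "rz": 0, "claw": -0.25},
    {"dx": 0.005, "dy": -0.0003, "dz": 0, "rx": 0, "ry": 0, "rz": 0, "claw": -0.25},
    {"dx": 0.004, "dy": -0.0002, "dz": 0, "rx": 0, "ry": 0, "rz": 0, "claw": -0.25},
  ],
)

```text
t: 15.8
eef_pos: [603.4, -228.8, 8.1]
tcp_rot: [3.139, 0.002, 1.692]
ft_force: [1.5, -4.6, 0.8]
opening: 0.62
```

```bash
python3 -c "
from h import *
relb(-110,-.8,7.5);snap('wrist','wrist10')
snap('scene','scene10');crop('scene10',200,130,150,120,5,'c10')
snap('side','side10');crop('side10',200,170,150,120,5,'s10')"
```

```text
t 15.8 pos [ 603.4 -228.8    8.1] rot [3.139e+00 2.000e-03 1.692e+00] F [ 1.5 -4.6  0.8]
d [0.0187 0.0007 0.0007] [15.   0.6  0.6] r [ 0.0014  0.0014 -0.0002]
tcp b [-124.98   -0.24]
```

View pics/wrist10.png

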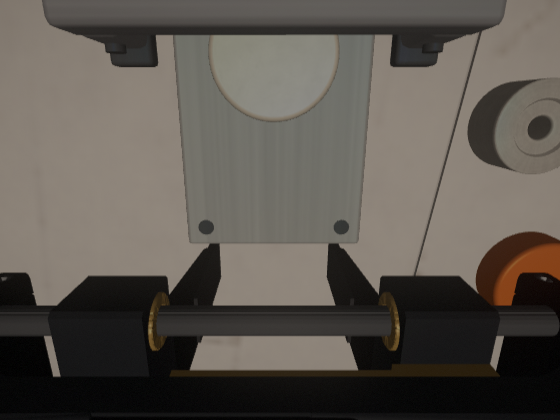

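View pics/c10.png

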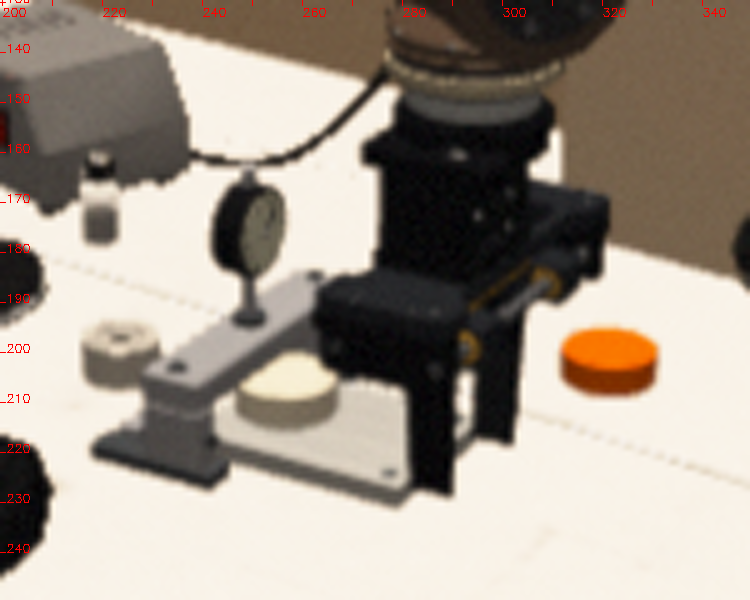

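View pics/s10.png

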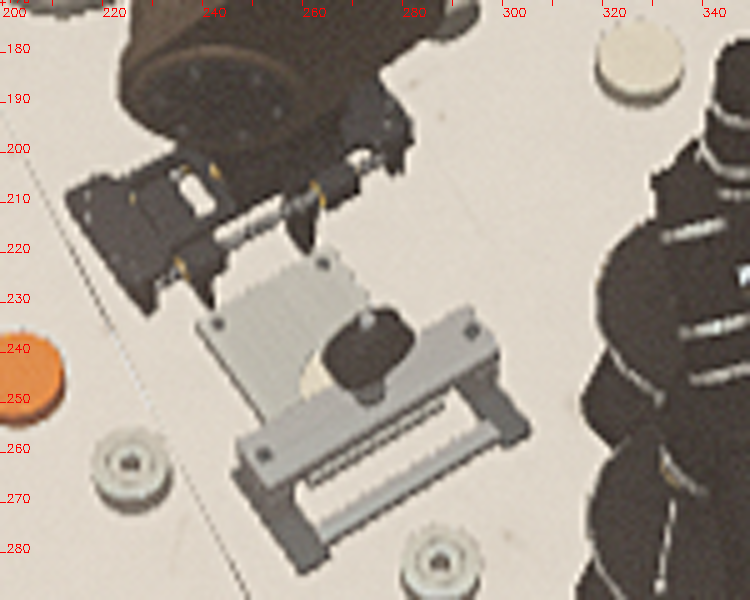

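Call:
arm_command(
  steps=[
    {"dx": 0.004, "dy": 0, "dz": 0.0007, "rx": 0.001, "ry": 0.001, "rz": 0, "claw": -0.25},
    {"dx": 0.005, "dy": -0.0001, "dz": 0, "rx": 0, "ry": 0, "rz": 0, "claw": -0.25},
    {"dx": 0.005, "dy": -0.0001, "dz": 0, "rx": 0, "ry": 0, "rz": 0, "claw": -0.25},
    {"dx": 0.004, "dy": -0.0001, "dz": 0, "rx": 0, "ry": 0, "rz": 0, "claw": -0.25},
    {"dx": 0.003, "dy": -0.0001, "dz": 0, "rx": 0, "ry": 0, "rz": 0, "claw": -0.25},
    {"dx": 0.002, "dy": -0.0001, "dz": 0, "rx": 0, "ry": 0, "rz": 0, "claw": -0.25},
  ],
)

```text
t: 16.7
eef_pos: [601.0, -210.7, 7.9]
tcp_rot: [3.14, 0.002, 1.692]
ft_force: [0.7, -4.1, 1.8]
opening: 0.625
```

```bash
python3 -c "
from h import *
relb(-101,-.5,7.5);snap('wrist','wrist11')
snap('side','side11');crop('side11',220,200,100,100,7,'s11')"
```

```text
t 16.7 pos [ 601.  -210.7    7.9] rot [3.140e+00 2.000e-03 1.692e+00] F [ 0.7 -4.1  1.8]
d [0.0071 0.0006 0.0004] [5.7 0.5 0.3] r [ 0.0008  0.001  -0.0003]
tcp b [-1.0669e+02 -3.0000e-02]
```

View pics/s11.png

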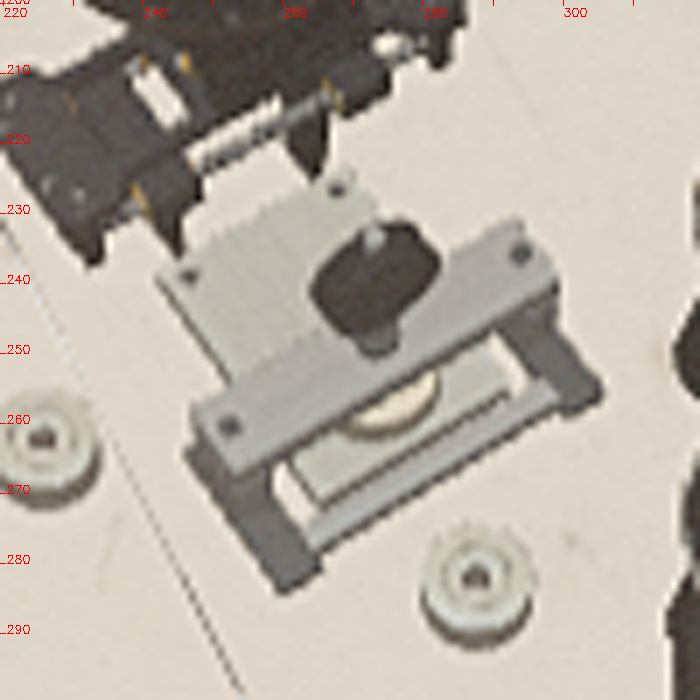

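Call:
arm_command(
  steps=[
    {"dx": 0.0015, "dy": 0, "dz": 0, "rx": 0, "ry": 0, "rz": 0, "claw": -0.25},
    {"dx": 0.0015, "dy": 0, "dz": 0, "rx": 0, "ry": 0, "rz": 0, "claw": -0.25},
    {"dx": 0.0015, "dy": 0, "dz": 0, "rx": 0, "ry": 0, "rz": 0, "claw": -0.25},
  ],
)

```text
t: 17.18
eef_pos: [600.6, -207.1, 7.9]
tcp_rot: [3.14, 0.002, 1.691]
ft_force: [1.2, -3.5, 0.2]
opening: 0.624
```

```bash
python3 -c "
from h import *
relb(-101,-.5,7.5)"
```

```text
t 17.18 pos [ 600.6 -207.1    7.9] rot [3.140e+00 2.000e-03 1.691e+00] F [ 1.2 -3.5  0.2]
d [0.0026 0.0006 0.0004] [2.1 0.5 0.3] r [ 0.0009  0.001  -0.0004]
tcp b [-1.0306e+02 -4.0000e-02]
```

Call:
arm_command(
  steps=[
    {"dx": 0.001, "dy": 0, "dz": 0, "rx": 0, "ry": 0, "rz": 0, "claw": -0.25},
    {"dx": 0.001, "dy": 0, "dz": 0, "rx": 0, "ry": 0, "rz": 0, "claw": -0.25},
  ],
)

```text
t: 17.42
eef_pos: [600.8, -206.7, 7.9]
tcp_rot: [3.139, 0.004, 1.692]
ft_force: [0.8, -10.5, 0.3]
opening: 0.625
```

```bash
python3 -c "
from h import *
relb(-101,-.5,7.5)
snap('side','side12');crop('side12',220,200,100,100,7,'s12')"
```

```text
t 17.43 pos [ 600.8 -206.7    7.9] rot [3.139 0.004 1.692] F [  0.8 -10.5   0.3]
d [0.0021 0.0003 0.0005] [1.7 0.2 0.4] r [0.0015 0.0024 0.    ]
tcp b [-102.7    -0.28]
```

View pics/s12.png

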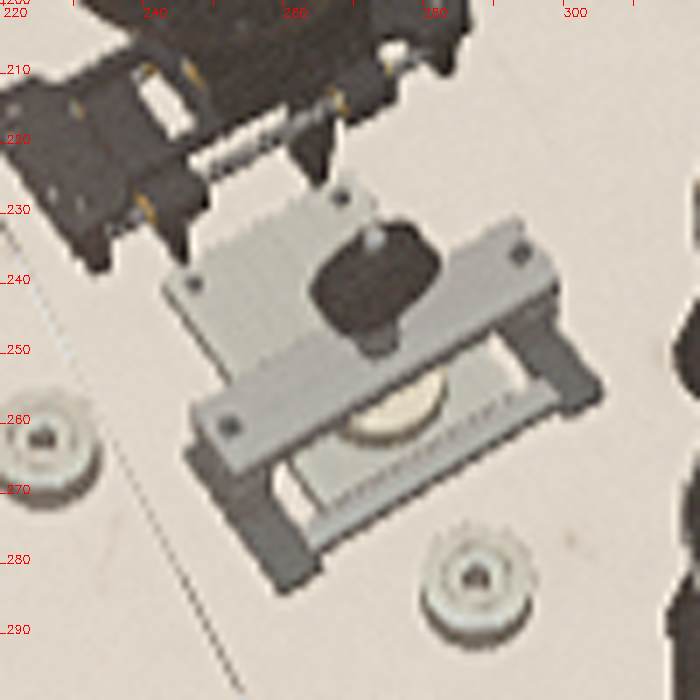

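```bash
python3 -c "
from h import *
s=env.state();print(s['t'],s['ft_force'],s['moment'],b(s['eef_pos']))"
```

```text
17.475 [ 0.80809721 -8.67714892 -0.66731801] [-1.84827554  0.05693114  0.07986654] [-102.72050091   -0.3053157 ]
```

Call:
arm_command(
  steps=[
    {"dx": 0.0008, "dy": 0, "dz": 0, "rx": 0, "ry": 0, "rz": 0, "claw": -0.25},
  ],
)

```text
t: 17.6
eef_pos: [600.8, -206.7, 7.9]
tcp_rot: [3.139, 0.005, 1.692]
ft_force: [-0.1, -7.9, 0.5]
opening: 0.625
```

```bash
python3 -c "
from h import *
s=env.state();print(s['t'],s['ft_force'],s['moment'],b(s['eef_pos']),s['tcp_rot'])"
```

```text
17.6 [-0.14252953 -7.94743798  0.48004579] [-1.52298994  0.07082438  0.069634  ] [-102.72869527   -0.28259565] [3.13885544 0.00480165 1.69216008]
```

Call:
arm_command(
  steps=[
    {"dx": -0.002, "dy": 0, "dz": 0, "rx": 0, "ry": 0, "rz": 0, "claw": -0.25},
    {"dx": -0.006, "dy": 0, "dz": 0, "rx": 0, "ry": 0, "rz": 0, "claw": -0.25},
    {"dx": -0.02, "dy": 0, "dz": 0, "rx": 0, "ry": 0, "rz": 0, "claw": -0.25},
    {"dx": -0.04, "dy": 0, "dz": 0, "rx": 0, "ry": 0, "rz": 0, "claw": -0.25},
    {"dx": -0.02, "dy": 0, "dz": -0.02, "rx": 0, "ry": 0, "rz": 0, "claw": -0.25},
    {"dx": 0, "dy": 0, "dz": -0.05, "rx": 0, "ry": 0, "rz": 0, "claw": -0.25},
    {"dx": 0, "dy": 0, "dz": -0.06, "rx": 0, "ry": 0, "rz": 0, "claw": -0.25},
    {"dx": 0, "dy": 0, "dz": -0.06, "rx": 0, "ry": 0, "rz": 0, "claw": -0.25},
    {"dx": 0, "dy": 0, "dz": -0.06, "rx": 0, "ry": 0, "rz": 0, "claw": -0.25},
    {"dx": 0, "dy": 0, "dz": 0, "rx": 0, "ry": 0, "rz": 0, "claw": -0.25},
  ],
)

```text
t: 18.85
eef_pos: [608.1, -283.6, 212.4]
tcp_rot: [-3.14, -0.001, 1.69]
ft_force: [-0.2, 0.2, 0.7]
opening: 0.624
```

```bash
python3 -c "
from h import *
relb(-101,-.5,7.5)
snap('side','side13');crop('side13',220,200,100,100,7,'s13');snap('wrist','wrist13');crop('wrist13',220,0,180,150,4,'w13');snap('scene','scene13');crop('scene13',200,130,150,120,5,'c13')"
```

```text
t 18.85 pos [ 608.1 -283.6  212.4] rot [-3.14e+00 -1.00e-03  1.69e+00] F [-0.2  0.2  0.7]
d [0.0985 0.0031 0.2562] [ 78.8   2.5 204.9] r [-0.0012 -0.0004 -0.0015]
tcp b [-179.94    1.81]
```

View pics/s13.png

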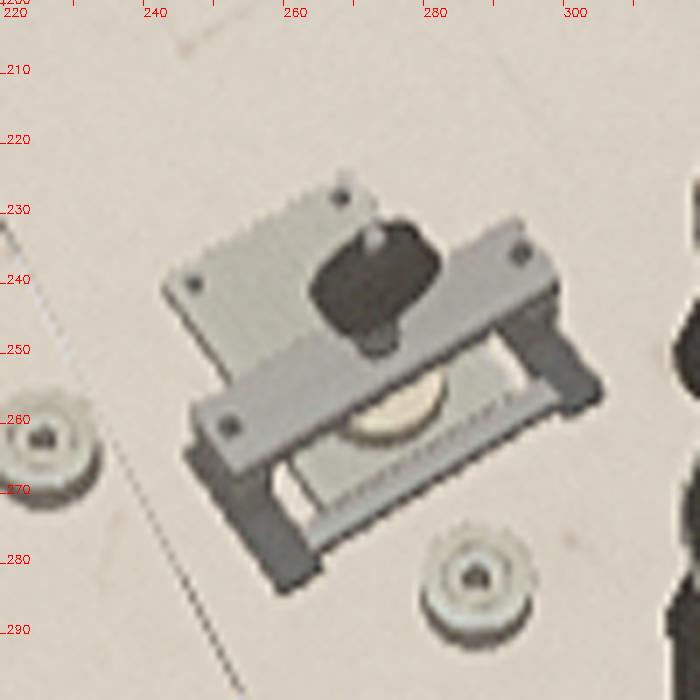

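View pics/wrist13.png

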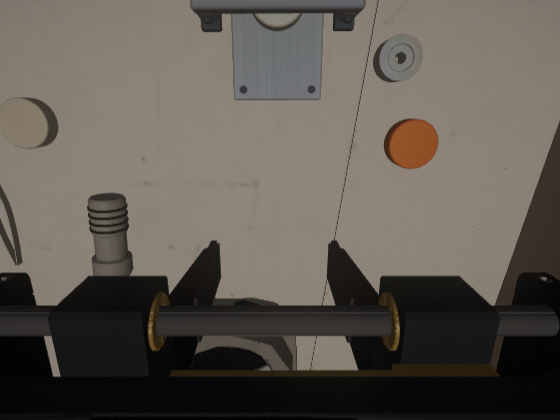

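View pics/w13.png

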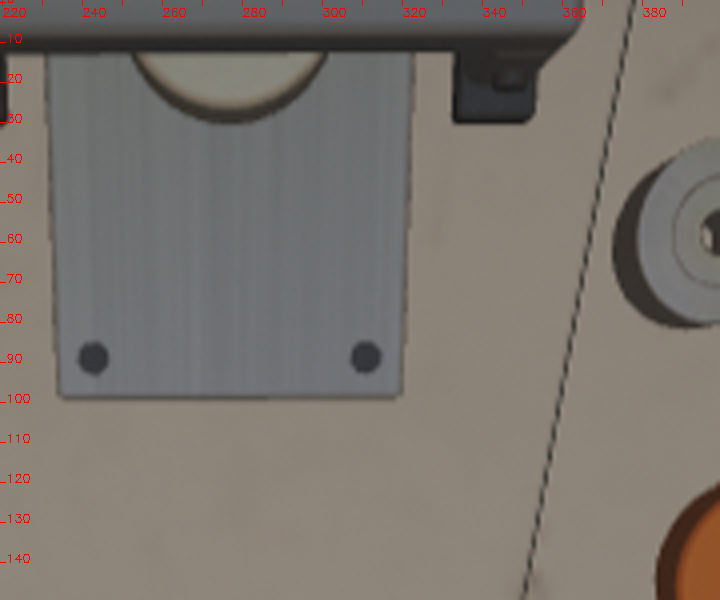

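View pics/c13.png

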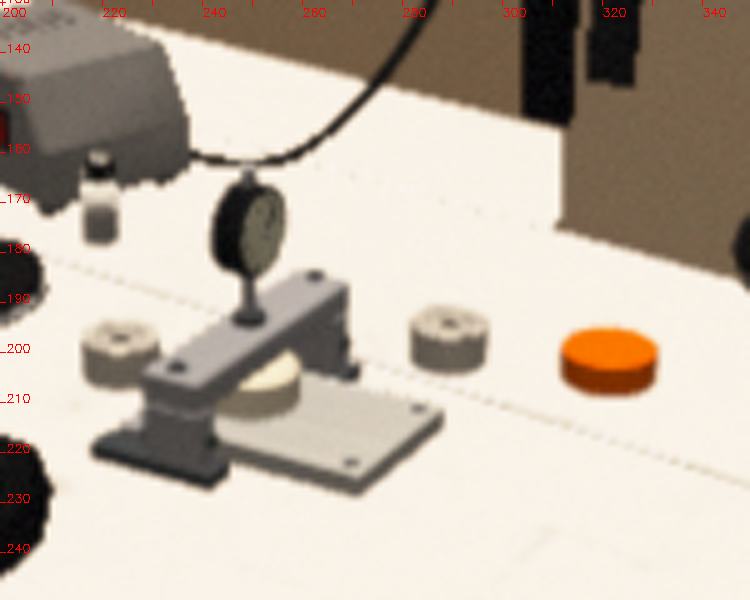

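Run:
```python
from h import *
c=load('wrist13')[2]; w=lambda X,Y:(X/4+220-.5,Y/4-.5)
e=[b(onz(c,*w(*p),14)) for p in [(58,397),(403,397)]]; print('tail',e,'dyaw',(e[1][0]-e[0][0])/89)
f=[b(onz(c,u,v,8)) for u,v in [(202,30),(221.3,28.5),(333,30),(353.5,29.5)]];print('feet',np.round(f,1))
print('foot right inner',b(onz(c,*w(453,122),8)),b(onz(c,*w(535,122),8)))
# puck arc lower edge top rim: bottom point at (230,109?) 
print('puck rim nearest',b(onz(c,*w(231,110),34)),'sides at beam', b(onz(c,*w(137,56),34)),b(onz(c,*w(324,56),34)))
```

```text
tail [array([-89.9432855,  44.6881517]), array([-90.1995362 , -44.67129537])] dyaw -0.0028792213321849154
feet [[-24.4  75. ]
 [-23.1  55.6]
 [-24.8 -55.7]
 [-24.5 -76.1]]
foot right inner [-24.84131118 -55.47515515] [-24.91772731 -75.88862667]
puck rim nearest [-2.72231796e+01 -3.71205022e-03] sides at beam [-16.00384055  21.54080984] [-16.1726185  -21.29578581]
```

```bash
python3 -c "
from h import *
print(env.job_done()); s=env.state(); print(s['t'],s['ft_force'])"
```

```text
the job is handed in; nothing more can be done
None
the job is handed in; nothing more can be done
```

The job is done and handed in at about 19 s of the 54 s allowed. The plate is under the bridge against the stop bar, with the puck under the gauge tip. I pushed it sideways at its robot-side edge about 46 mm onto the bridge's line, squaring it as it went. I then pushed it at the tail edge about 117 mm up to the stop bar.

- **Plate:** the wrist camera put the tail edge 90.0 mm before the bridge origin, which is the expected seated position. It is centred to within 0.1 mm and about 0.003 rad off square.
- **Puck:** the near rim measured about 1 mm short of ideal along the way through and 0 mm to the side. It did not visibly shift on the plate in any of the pictures.
- **Force:** the highest reading I saw was about 10 N, at the stop, and I backed off right after.
- **Other things:** nothing moved that I could see, but I only looked at the other objects in the pictures and did not measure them. The arm ended raised clear, touching nothing.
- **Disagreement:** the scene camera gave positions 5–8 mm off the other two. I relied on the wrist camera, which agreed with the side camera to about 3 mm.

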